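# Set up the tin-rolling ramp in the science corner

## Task

Get the tin-rolling ramp ready for the class: first swing the ramp's side leg all the way out until it seats behind its spring catch, then set one rubber chock flat on the ramp across the middle of each of the three lanes, close behind the black start line (uphill of it; a chock goes in every lane, also one that gets no tin). Only when all three lanes are chocked, take every tin from the rack and park it lying across a lane, at most one to a lane, uphill against that lane's chock and wholly behind the start line, so that it stays put when let go. Leave the beaker, the bowl and the card box where they are.

Things in the scene. Friction and masses are not known exactly. Their poses are not given: they have to be found in the camera images.
- ramp: Fixed plywood sloping board, 210 mm long (x) by 332 mm wide (y). Origin on the table under its middle; x level, pointing downhill; z up. Top is 42 mm above the table at the middle, sloping 0.14 rad down to +x. Wooden lips: foot 15 mm high (last 8 mm; stops runaway tins), head 10 mm (first 6 mm); sides open. A lying tin rolls down it by itself; a chock does not slide.
- leg (a joint): Flat steel side leg on an upright pin beside the ramp's -y edge. 0: folded along the ramp's side, pointing uphill (ramp -x). Grows as it swings out, anticlockwise from above; 1.571 rad: end stop, pointing to ramp -y. Stays where left. At about 1.1 to 1.4 rad it rides over a sprung ball (some 5 N at the knob) that then snaps up behind it; over 1.5 is seated.
- leg_knob (a point): Middle of the black upright round knob near the leg's free end, 45 mm above the table: 16 mm diameter, standing from the leg's top (24 mm above the table) up to 65 mm, 105 mm from the pin. The leg is 20 mm wide and reaches 20 mm beyond the knob's centre.
- lane_left (a point): Middle of the ramp's +y lane (ramp y = +106 mm) on the board, at the black start line that crosses all lanes at ramp x = +50 mm. Lanes are 106 mm apart, parted by thin flat black lines.
- lane_mid (a point): Middle of the ramp's middle lane (ramp y = 0 mm) on the board, at the black start line that crosses all lanes at ramp x = +50 mm. Lanes are 106 mm apart, parted by thin flat black lines.
- lane_right (a point): Middle of the ramp's -y lane (ramp y = -106 mm) on the board, at the black start line that crosses all lanes at ramp x = +50 mm. Lanes are 106 mm apart, parted by thin flat black lines.
- leg_pivot (a point): The leg's hinge pin, at the height of the leg's top (24 mm above the table).
- chock1: One of three equal black rubber chocks, the same both ways round: a wedge 60 mm long (y), 46 mm wide (x) at the base, 14 mm at the top, 20 mm high, with an upright grip rib along its middle, 14 mm thick (x), 50 mm long (y), from 20 to 52 mm above the underside. Origin: middle of its underside; z up. About 130 g. Starts on the table right of the ramp.
- chock2: One of three equal black rubber chocks, the same both ways round: a wedge 60 mm long (y), 46 mm wide (x) at the base, 14 mm at the top, 20 mm high, with an upright grip rib along its middle, 14 mm thick (x), 50 mm long (y), from 20 to 52 mm above the underside. Origin: middle of its underside; z up. About 130 g. Starts on the table right of the ramp.
- chock3: One of three equal black rubber chocks, the same both ways round: a wedge 60 mm long (y), 46 mm wide (x) at the base, 14 mm at the top, 20 mm high, with an upright grip rib along its middle, 14 mm thick (x), 50 mm long (y), from 20 to 52 mm above the underside. Origin: middle of its underside; z up. About 130 g. Starts on the table right of the ramp.
- tin1: One of up to three equal small closed metal tins (None if absent): cylinder, 50 mm diameter, 60 mm long, axis along its y, origin in its middle, 180 g or so. Flat ends are good to grip. Starts lying in a rack groove. Leaning on a chock, its axis is about 35 mm uphill of the chock's middle.
- tin2: One of up to three equal small closed metal tins (None if absent): cylinder, 50 mm diameter, 60 mm long, axis along its y, origin in its middle, 180 g or so. Flat ends are good to grip. Starts lying in a rack groove. Leaning on a chock, its axis is about 35 mm uphill of the chock's middle.
- tin3: One of up to three equal small closed metal tins (None if absent): cylinder, 50 mm diameter, 60 mm long, axis along its y, origin in its middle, 180 g or so. Flat ends are good to grip. Starts lying in a rack groove. Leaning on a chock, its axis is about 35 mm uphill of the chock's middle.
- rack: Fixed low wooden rack, 214 x 84 mm; origin under its middle on the table. Its floor is 8 mm thick; three grooves across it (along its y) at x = -66, 0 and +66 mm, between ridges 44 mm apart and 10 mm high (44 mm long), each for one lying tin (tin axis along the rack's y, 33 mm above the table).
- beaker: Bystander: metal beaker, 72 mm diameter, 90 mm high, with a wooden stick handle; origin under its middle.
- bowl: Bystander: green bowl, 110 mm diameter, 50 mm high; origin under its middle.
- card_box: Bystander: blue open box of cards, 100 x 160 x 60 mm; origin under its middle.
There are look-alikes about, which are no part of the job. What is shaped like the tin1 but yellow is not meant. Leave any blue look-alike of the tin3 alone.

How it is judged:
By the outcome, as a careful person would: the job done as asked, in the order asked, and still so for the second after the job is handed in, with the robot touching nothing.
Of tin1, tin2, tin3 only 2 to 3 are there at a start; the rules pass over those that are not, and their reading is None.
At some moment in a run one of chock1, chock2, chock3 may be knocked a few centimetres aside while the robot is not near it.
It also fails if it takes over 210 s, if anything falls off the work surface, if the arm or the gripper's body presses on something with over 40 N, if the wrist force passes 120 N, or if a joint passes its speed limit or range.

## Robot

A 6-joint arm with a two-finger parallel gripper is mounted at the origin on the work surface. World frame = base frame: x ahead of the robot, y to its left, z up, the work surface at z = 0. Lengths are in m, angles in degrees, forces in N, time in s.
With the tool pointing down it reaches from about 0.325 to 0.75 m from the base axis. Payload 7.6 kg.
Tool frame: the origin (TCP) lies between the finger pads; the fingertips stand 8 mm ahead of it and the grasp point (between the pads) lies 11 mm behind it; z points along the fingers, x is the direction in which the jaws open and shut, and the axes are right-handed (so a half turn about z gives the same grasp; the last joint's range is limited). The gripper opens to 85 mm and grips with 20 to 120 N. Pads are 22 mm wide; open, the fingers measure 114 mm over their backs; the gripper's body (76 mm by 85 mm) begins 54 mm behind the grasp point. The pads swing forward as they close: fully open they stand 13 mm farther back than shut.
Start: joints at [67.477, 2.991, 80.254, -0, 96.75, -4.028], TCP at [0.167, 0.498, 0.239] pointing down, gripper open.
Joint ranges: [-166.34, 166.34], [-52.06, 124.39], [6.96, 135.62], [-60.46, 240.46], [14.63, 156.25], [-167.68, 167.68]. Speed limits (degrees/s): [147.25, 147.25, 172.46, 180, 180, 180].

## Interface

Orientations are given as [roll, pitch, yaw] about the fixed x, y, z axes, in that order (R = Rz(yaw) Ry(pitch) Rx(roll)).
In Python, from rig import ctrl gives the robot as it stands.
- The arm moves only by the shell command python3 -m creep 'ROWS'. ROWS is a JSON object of lists of equal length, an entry for each row: "fingers": the gripper's target within -1 to 1 (fully open at 1, half-way at 0, shut at -1); "linear": the shift along the tool's x, y, z in mm, a list of three; "turn": the turn, a rotation vector about the tool's x, y, z in degrees, a list of three. A call has 1 to 10 rows; each row is the pose to reach, as a shift and turn from the pose commanded when the call began, along the tool's axes at that moment; what a row does not reach only later rows make up. A row lasts 1/8 s, in which the tool goes at most 62.5 mm and 10.7 degrees, less where a joint would pass 70% of its speed; a pose out of reach is approached as far as the arm can. A call with a gripper value outside its range is refused whole. The fingers move at their own pace and stop on an object; the grip force is fixed at half the most. Time passes only in rows, so rows that repeat a pose let the fingers close. It gives the time, the measured TCP pose, the force and the opening at its end, in the units of the state.
- ctrl.sense(): the state, without advancing time (a new reading comes with each control period).
- ctrl.read_camera(name): name is "side" or "top"; returns a dict with "frame" (420x560x3 uint8, red, green, blue), "fx", "fy", "cx", "cy" (pixels), "world_from_camera" (4x4, takes a point from camera to world coordinates). Camera axes: x right, y down, z forward; pixel columns grow to the right and rows downward; lengths in m; the calibration is good to about 2 mm. A picture is of the moment at which its call begins. There is no depth.
- ctrl.hand_in(): hands the job in, once; it reports no verdict.
Trained networks look in the newest picture that a camera, given by its name, has taken for a name from the list of things; names that differ only in an ending like _2 or _b are one class to them, and where a whole thing is asked for, a point or a joint stands for the part that bears it (a point fixed in the world has none). Each returns a list of dicts, best first, with "score" (0 to 1); they miss things now and then, are a little off and sometimes report something else, mostly with a low value. They report only what shows in the picture. A call takes as long as a camera call. They do not tell look-alikes from the thing itself.
- ctrl.find_in(camera, thing): "extent" ([centre column, centre row, width, height] in pixels, round what is visible of it).
- ctrl.outline_of(camera, thing): "mask" (420x560 bool, what is visible of it) and "extent" ([centre column, centre row, width, height] in pixels, round what is visible of it).
- ctrl.mark_of(camera, thing): "pixel" ([column, row] in pixels: a listed point, or the origin of a listed thing).
The state is a dict: "time": time; "joint_pos": joint angles; "qd": joint speeds; "effort": joint torques, N m; "eef_pos": TCP position; "orientation": TCP orientation; "force": force on the tool from outside, world axes, zero at the start; "wrist_torque": the same for the moment, N m; "width": finger opening in m.
Only numpy, scipy, OpenCV 4.12 (cv2) and the standard library are available. Lean on these libraries where they do the work, as an engineer would, in place of code of your own. Each camera call takes 0.05 s, during which the arm holds its last target.

## Working session

There is one attempt and no reset: what is moved stays moved. The work goes in short steps, Python scripts to look and compute and a shell command to move; the robot and the scene stay as the last step left them, time stands still between calls to the robot, and variables do not carry over. Pictures are saved under pics/ and viewed, and the job is handed in when it is done.

```bash
ls; mkdir -p pics; python3 - <<'E'
from rig import ctrl
import cv2
s=ctrl.sense(); print(s)
for n in("side","top"):
    c=ctrl.read_camera(n); cv2.imwrite(f"pics/{n}0.png",c["frame"][:,:,::-1]); print(n,c["fx"],c["fy"],c["cx"],c["cy"],c["world_from_camera"])
E
```

```text
pics
{'time': 0.0, 'joint_pos': array([ 6.74765540e+01,  3.02615150e+00,  8.03142866e+01,  1.49997343e-03,
        9.67485120e+01, -4.02817071e+00]), 'qd': array([-0.0531226 , -0.06918585, -0.04488633,  0.05540845, -0.09352133,
       -0.06788305]), 'effort': array([-2.85555398e-04, -3.81667686e+01, -3.60187840e+01, -7.92252604e-05,
        6.34436379e-03,  1.68166673e-05]), 'eef_pos': array([0.16640639, 0.4976237 , 0.238471  ]), 'orientation': array([-1.79992265e+02,  8.86256415e-02,  7.15049058e+01]), 'force': array([ 0.03061796,  0.68972011, -0.06843777]), 'wrist_torque': array([-0.02772012, -0.01626895, -0.06026833]), 'width': 0.08537607298029766}
side 529.2567823673457 529.2567823673457 280.7618282756678 213.18264053896505 [[ 0.76522624 -0.41936395  0.48842879 -0.25032554]
 [-0.64339745 -0.52371785  0.55835412 -0.86216534]
 [ 0.02164529 -0.74152107 -0.67058034  1.13477648]
 [ 0.          0.          0.          1.        ]]
top 495.65277097680985 495.65277097680985 280.1943547195248 206.0440558111428 [[-2.49487793e-02 -9.97042937e-01  7.26838415e-02  4.13241576e-01]
 [-9.99687740e-01  2.49851046e-02 -4.09537681e-04  3.52222721e-02]
 [-1.40768673e-03 -7.26713627e-02 -9.97354948e-01  1.43351889e+00]
 [ 0.00000000e+00  0.00000000e+00  0.00000000e+00  1.00000000e+00]]
```

View pics/top0.png

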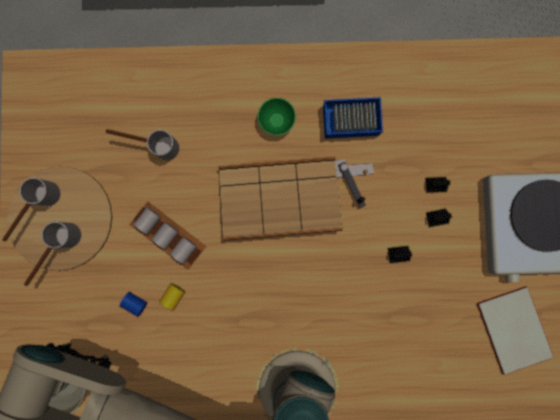

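View pics/side0.png

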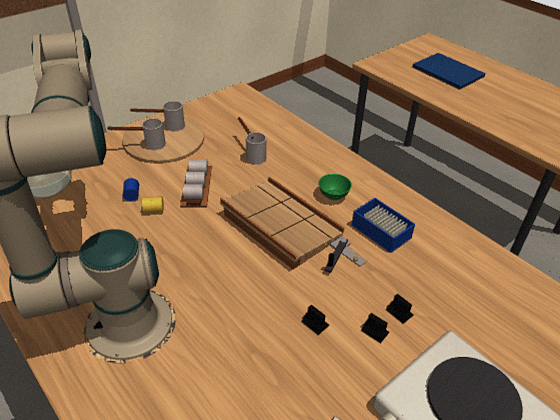

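```bash
cat > h.py <<'E'
import numpy as np, cv2
from rig import ctrl
_c={}
def shot(n):
    _c[n]=ctrl.read_camera(n); return _c[n]
def ray(n,p):
    c=_c[n]; T=np.array(c["world_from_camera"]); d=T[:3,:3]@np.array([(p[0]-c["cx"])/c["fx"],(p[1]-c["cy"])/c["fy"],1.]); return T[:3,3],d
def at(n,p,z):
    o,d=ray(n,p); return o+d*(z-o[2])/d[2]
def proj(n,P):
    c=_c[n]; T=np.linalg.inv(np.array(c["world_from_camera"])); q=T[:3,:3]@np.asarray(P,float)+T[:3,3]
    return np.array([c["fx"]*q[0]/q[2]+c["cx"],c["fy"]*q[1]/q[2]+c["cy"]])
def tri(p1,p2):
    o1,d1=ray("top",p1);o2,d2=ray("side",p2)
    A=np.c_[d1,-d2];t=np.linalg.lstsq(A,o2-o1,rcond=None)[0]
    a=o1+d1*t[0];b=o2+d2*t[1];return (a+b)/2,np.linalg.norm(a-b)
def crop(n,x0,y0,x1,y1,k,name):
    f=_c[n]["frame"][y0:y1,x0:x1,::-1]; cv2.imwrite("pics/"+name,cv2.resize(f,None,fx=k,fy=k,interpolation=cv2.INTER_CUBIC))
E
python3 - <<'E'
from h import *
np.set_printoptions(precision=4,suppress=True)
hz=dict(ramp=0,leg_knob=.045,leg_pivot=.024,lane_left=.035,lane_mid=.035,lane_right=.035,chock1=0,tin1=.033,rack=0)
for n in("top","side"):
    shot(n)
    for t,z in hz.items():
        for m in ctrl.mark_of(n,t): 
            if m["score"]>.2: print(n,t,round(m["score"],2),np.round(m["pixel"],1),at(n,m["pixel"],z))
crop("top",200,140,460,280,3,"topramp.png")
crop("top",90,180,220,320,5,"toprack.png")
E
```

```text
top ramp 0.75 [279.1 200.4] [0.5342 0.0374 0.    ]
top leg_knob 0.73 [359.1 198.1] [ 0.5313 -0.1877  0.045 ]
top leg_pivot 0.95 [344.2 166.1] [ 0.6262 -0.1517  0.024 ]
top leg_pivot 0.56 [278.4 180.8] [0.5885 0.038  0.024 ]
top leg_pivot 0.34 [169.6 233.1] [0.4468 0.3507 0.024 ]
top lane_left 0.66 [238.6 185.7] [0.576  0.1512 0.035 ]
top lane_mid 0.9 [278.1 180.4] [0.5883 0.0388 0.035 ]
top lane_mid 0.28 [436.8 215.3] [ 0.4779 -0.4068  0.035 ]
top lane_right 0.7 [317.9 181. ] [ 0.5838 -0.0742  0.035 ]
top chock1 0.92 [437.1 182.3] [ 0.5755 -0.4233  0.    ]
top chock1 0.86 [437.3 217.4] [ 0.4734 -0.419   0.    ]
top chock1 0.66 [399.2 256.3] [ 0.3642 -0.3041  0.    ]
top tin1 0.98 [147.2 223. ] [0.4767 0.4117 0.033 ]
top tin1 0.84 [183.3 253.9] [0.3872 0.3106 0.033 ]
top tin1 0.84 [172.1 294.6] [0.2746 0.3431 0.033 ]
top tin1 0.79 [163.7 233.9] [0.4447 0.3653 0.033 ]
top tin1 0.74 [343.  170.2] [ 0.6131 -0.1467  0.033 ]
top tin1 0.57 [133.9 301.9] [0.257  0.4501 0.033 ]
top rack 0.67 [170.5 233.8] [0.4453 0.3534 0.    ]
side ramp 0.85 [279.1 223.6] [0.5409 0.0488 0.    ]
side leg_knob
[... 232 characters left out ...]
33 [197.7 188.7] [0.4163 0.3131 0.035 ]
side lane_right 0.66 [318.2 224.6] [ 0.6062 -0.057   0.035 ]
side lane_right 0.45 [385.2 231.8] [ 0.7419 -0.2062  0.035 ]
side chock1 0.89 [376.8 329.9] [ 0.4807 -0.4164  0.    ]
side chock1 0.63 [318.2 324. ] [ 0.3757 -0.3071  0.    ]
side chock1 0.57 [403.3 312.5] [ 0.5773 -0.4235  0.    ]
side chock1 0.26 [346.4 239.3] [ 0.656  -0.1329  0.    ]
side tin1 0.81 [152.5 206.5] [0.2593 0.3296 0.033 ]
side tin1 0.8 [196.  180.3] [0.4373 0.3553 0.033 ]
side tin1 0.77 [190.6 188.9] [0.399  0.3287 0.033 ]
side tin1 0.66 [128.8 190. ] [0.2406 0.4477 0.033 ]
side tin1 0.52 [195.  166.2] [0.4772 0.4223 0.033 ]
side rack 0.79 [195.8 187.6] [0.4358 0.3593 0.    ]
```

View pics/topramp.png

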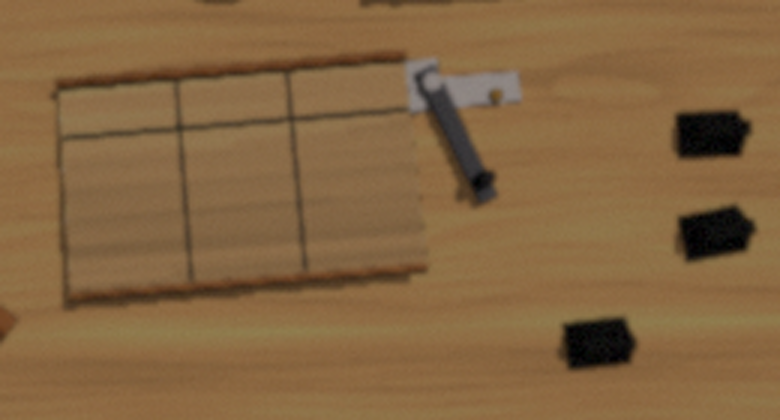

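View pics/toprack.png

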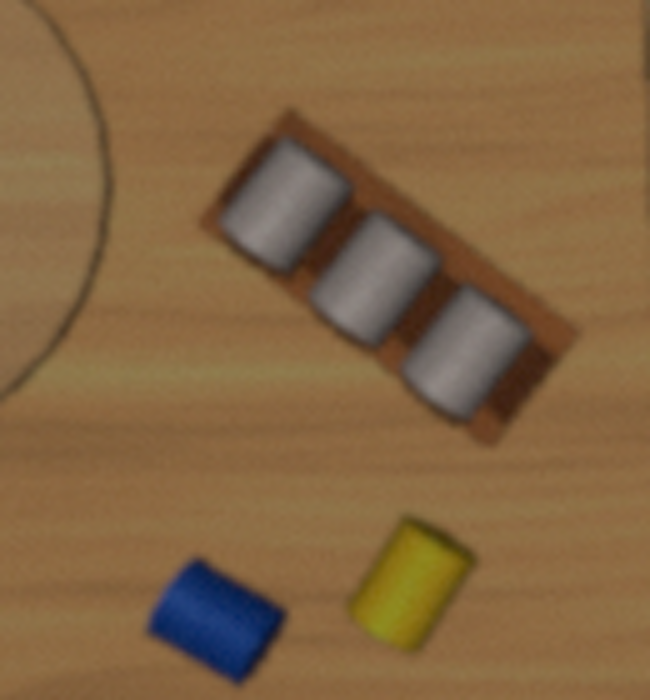

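```bash
python3 - <<'E'
from h import *
shot("side")
crop("side",215,170,375,280,5,"sideramp.png")
crop("side",290,280,430,350,5,"sidechock.png")
shot("top")
crop("top",380,165,470,275,6,"topchock.png")
E
```

```text
(no output)
```

View pics/sideramp.png

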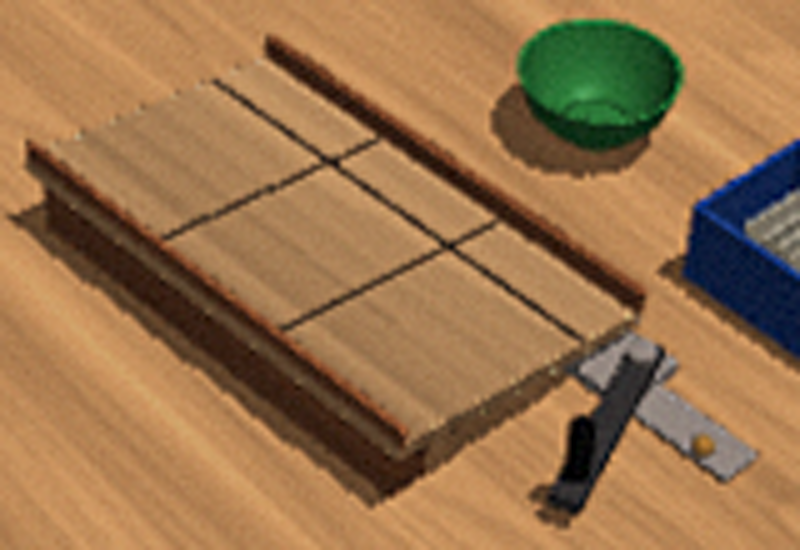

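View pics/sidechock.png

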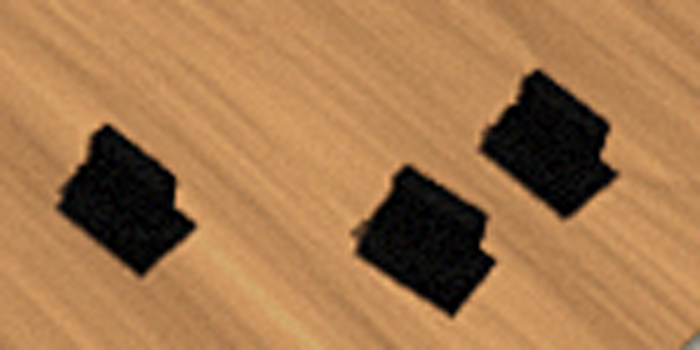

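View pics/topchock.png

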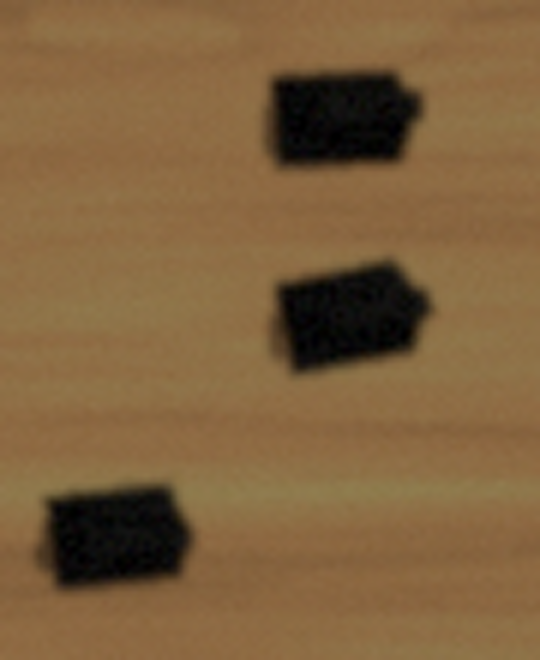

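```bash
cat > fit.py <<'E'
from h import *
from scipy.optimize import least_squares, minimize
np.set_printoptions(precision=4,suppress=True)
S=np.tan(.14)
def rz(y): return np.array([[np.cos(y),-np.sin(y),0],[np.sin(y),np.cos(y),0],[0,0,1]])
def R3(rp,u,v,dz=0): # ramp pose (x,y,yaw)
    return np.array([rp[0],rp[1],0])+rz(rp[2])@np.array([u,v,.042-S*u+dz])
def hull(n,P):
    return cv2.convexHull(np.array([proj(n,p) for p in P],np.float32))
def boxpts(x0,x1,y0,y1,z0,z1,x0t=None,x1t=None):
    return [(x,y,z0) for x in(x0,x1) for y in(y0,y1)]+[(x,y,z1) for x in(x0 if x0t is None else x0t,x1 if x1t is None else x1t) for y in(y0,y1)]
CH=[np.array(boxpts(-.023,.023,-.03,.03,0,.02,-.007,.007)),np.array(boxpts(-.007,.007,-.025,.025,.02,.052))]
def render(n,parts,p,z=0,K=4,box=None,Rb=None):
    x0,y0,x1,y1=box; m=np.zeros(((y1-y0)*K,(x1-x0)*K),np.uint8)
    R=rz(p[2]) if Rb is None else rz(p[2])@Rb
    for q in parts:
        P=q@R.T+[p[0],p[1],z]
        h=hull(n,P).reshape(-1,2); h=((h-[x0,y0]+.5)*K*16-8).round().astype(np.int32)
        cv2.fillConvexPoly(m,h,255,shift=4)
    return cv2.resize(m,(x1-x0,y1-y0),interpolation=cv2.INTER_AREA)/255.
def fitsil(parts,p0,maskf,z=0,cams=("top","side"),pad=28):
    data=[]
    for n in cams:
        c=proj(n,[p0[0],p0[1],z+.02]).astype(int); b=(c[0]-pad,c[1]-pad,c[0]+pad,c[1]+pad)
        data.append((n,b,maskf(n,_c[n]["frame"][b[1]:b[3],b[0]:b[2]])))
    def cost(d):
        p=np.array(p0)+np.array(d)*[.001,.001,.02]
        return sum(np.abs(render(n,parts,p,z,box=b)-m).sum() for n,b,m in data)
    best=None
    for dy in(0,-6,6,):
        r=minimize(cost,[0,0,dy],method="Nelder-Mead",options=dict(initial_simplex=np.array([[0,0,dy],[6,0,dy],[0,6,dy],[0,0,dy+5]]),xatol=.05,fatol=.05))
        if best is None or r.fun<best.fun: best=r
    return np.array(p0)+best.x*[.001,.001,.02],best.fun,[m.sum() for _,_,m in data]
from h import _c
def dark(n,f): return np.clip((60-f.max(2).astype(float))/30,0,1)
E
python3 - <<'E'
from fit import *
shot("top");shot("side")
k=lambda x,y,K,ox,oy:np.array([(x+.5)/K-.5+ox,(y+.5)/K-.5+oy])
T=lambda x,y:k(x,y,3,200,140); D=lambda x,y:k(x,y,5,215,170)
obs=[("top",T(181,127),50,53),("top",T(292,118),50,-53),("top",T(61,138),50,166),("top",T(408,109),50,-166),
("side",D(333,160),50,53),("side",D(448,245),50,-53),("side",D(582,340),50,-166),("side",D(216,80),50,166)]
def res(q): return np.concatenate([proj(n,R3(q,u/1e3,v/1e3))-p for n,p,u,v in obs])
r=least_squares(res,[.53,.037,0.]); print("ramp",r.x,np.round(r.fun,2))
rp=r.x; np.save("ramp.npy",rp)
for v in(.106,0,-.106): print(R3(rp,.05,v))
pv,e=tri(T(431,85),D(642,350)); print("pivot",pv,e)
print("knob tri",tri(T(482,183),D(580,422)), at("top",T(484,180),.065))
for p0 in [(.5755,-.4233,0),(.4734,-.419,.1),(.364,-.304,.05)]:
    print(fitsil(CH,p0,dark), [fitsil(CH,p0,dark,cams=(c,))[0] for c in("top","side")])
E
```

```text
ramp [0.5377 0.0369 0.0551] [-0.83  0.12 -0.62  0.15 -0.52 -0.37  0.35 -0.02 -0.15  0.64  0.53  0.55
  0.85  0.91 -0.31 -0.17]
[0.5818 0.1455 0.035 ]
[0.5877 0.0397 0.035 ]
[ 0.5935 -0.0661  0.035 ]
pivot [ 0.62   -0.1484  0.0331] 0.0016134495864717812
knob tri (array([ 0.5239, -0.1887,  0.068 ]), np.float64(0.004683212158883834)) [ 0.5251 -0.1896  0.065 ]
(array([ 0.5699, -0.4157, -0.0635]), np.float64(323.1), [np.float64(290.33333333333337), np.float64(618.1666666666667)]) [array([ 0.57  , -0.4174, -0.0878]), array([ 0.5713, -0.4154, -0.0437])]
(array([ 0.4744, -0.4158,  0.1428]), np.float64(474.6392156862745), [np.float64(346.1), np.float64(742.6333333333333)]) [array([ 0.4729, -0.4179,  0.288 ]), array([ 0.4748, -0.4147,  0.1463])]
(array([ 0.3716, -0.2995,  0.0339]), np.float64(135.73333333333332), [np.float64(290.5), np.float64(434.1666666666667)]) [array([ 0.3703, -0.3022,  0.1753]), array([ 0.3717, -0.2997,  0.0154])]
```

```bash
python3 - <<'E'
s=open("fit.py").read()
s=s.replace("def dark(n,f): return np.clip((60-f.max(2).astype(float))/30,0,1)","""def dark(n,f):
    d=np.clip((60-f.max(2).astype(float))/30,0,1)
    k,l,st,ce=cv2.connectedComponentsWithStats((d>.3).astype(np.uint8))
    h=np.array(d.shape[::-1])/2
    i=1+np.argmin([np.linalg.norm(c-h)-(a>60)*100 for c,a in zip(ce[1:],st[1:,4])])
    return d*cv2.dilate((l==i).astype(np.uint8),np.ones((3,3)))""")
open("fit.py","w").write(s)
E
cat > chocks.py <<'E'
from fit import *
shot("top");shot("side")
for p0 in [(.572,-.4183,0),(.4744,-.416,.1),(.37,-.30,.05)]:
    print(fitsil(CH,p0,dark), [fitsil(CH,p0,dark,cams=(c,))[0] for c in("top","side")])
E
python3 chocks.py
```

```text
(array([ 0.5707, -0.4158, -0.0753]), np.float64(138.69411764705882), [np.float64(289.9666666666667), np.float64(435.0333333333333)]) [array([ 0.5691, -0.4161, -0.0974]), array([ 0.5697, -0.416 , -0.0429])]
(array([ 0.4741, -0.4161,  0.1501]), np.float64(143.31176470588235), [np.float64(291.6333333333333), np.float64(463.26666666666665)]) [array([ 0.4718, -0.4172,  0.1896]), array([ 0.4748, -0.4154,  0.1428])]
(array([ 0.3713, -0.2995,  0.0242]), np.float64(134.81764705882352), [np.float64(289.5333333333333), np.float64(434.90000000000003)]) [array([ 0.3707, -0.3002,  0.1911]), array([ 0.3714, -0.2993,  0.0223])]
```

```bash
python3 - <<'E'
from fit import *
shot("top");shot("side")
out=[]
for p in [(.5707,-.4158,-.0753),(.4741,-.4161,.15),(.3713,-.2995,.0242)]:
    row=[]
    for n in("top","side"):
        c=proj(n,[p[0],p[1],.02]).astype(int); b=(c[0]-22,c[1]-22,c[0]+22,c[1]+22)
        f=cv2.resize(_c[n]["frame"][b[1]:b[3],b[0]:b[2],::-1],None,fx=6,fy=6,interpolation=0)
        for q in CH:
            P=q@rz(p[2]).T+[p[0],p[1],0]
            h=((hull(n,P).reshape(-1,2)-[b[0],b[1]]+.5)*6).round().astype(np.int32)
            cv2.polylines(f,[h],True,(0,255,0),1)
        row.append(f)
    out.append(np.vstack(row))
cv2.imwrite("pics/ov.png",np.hstack(out))
E
```

```text
Traceback (most recent call last):
NameError: name '_c' is not defined. Did you mean: 'c'?
```

```bash
cat > ov.py <<'E'
from fit import *
from h import _c
def ov(parts,ps,name,z=0):
  out=[]
  for p in ps:
    row=[]
    for n in("top","side"):
        c=proj(n,[p[0],p[1],.02]).astype(int); b=(c[0]-22,c[1]-22,c[0]+22,c[1]+22)
        f=cv2.resize(_c[n]["frame"][b[1]:b[3],b[0]:b[2],::-1],None,fx=6,fy=6,interpolation=0)
        f=np.clip(f.astype(float)*1.8,0,255).astype(np.uint8)
        for q in parts:
            P=q@rz(p[2]).T+[p[0],p[1],z]
            h=((hull(n,P).reshape(-1,2)-[b[0],b[1]]+.5)*6).round().astype(np.int32)
            cv2.polylines(f,[h],True,(0,255,0),1)
        row.append(f)
    out.append(np.vstack(row))
  cv2.imwrite("pics/"+name,np.hstack(out))
E
python3 - <<'E'
from ov import *
shot("top");shot("side")
ov(CH,[(.5707,-.4158,-.0753),(.4741,-.4161,.15),(.3713,-.2995,.0242)],"ov.png")
E
```

```text
(no output)
```

View pics/ov.png

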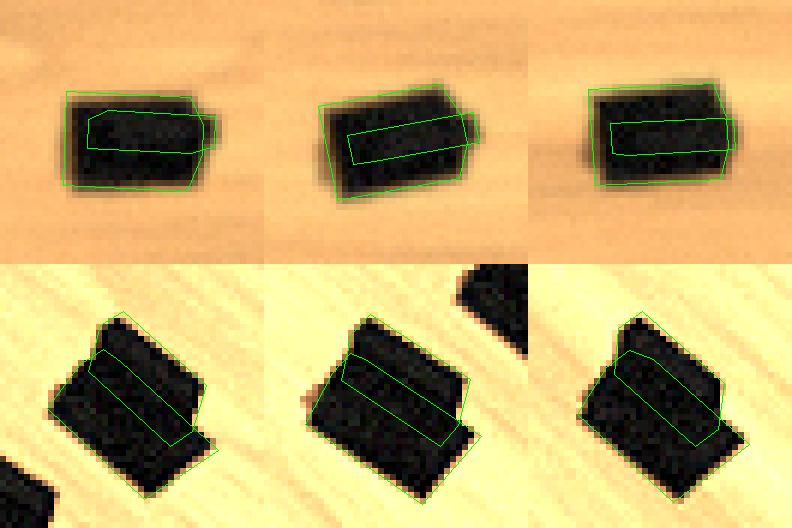

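```bash
cat > plan.py <<'E'
import sys,numpy as np
from scipy.spatial.transform import Rotation as Ro
from rig import ctrl
def plan(*w):
    """waypoints (x,y,z m, yaw deg [,roll,pitch]); prints linear mm, turn deg in current tool frame"""
    s=ctrl.sense(); R=Ro.from_euler("xyz",s["orientation"],degrees=True); p=np.array(s["eef_pos"])
    print("t",round(s["time"],2),"p",np.round(p,4),"rpy",np.round(s["orientation"],1),"F",np.round(s["force"],1),"w",round(s["width"],4),"j6",round(s["joint_pos"][5],1))
    for q in w:
        lin=R.inv().apply(np.array(q[:3])-p)*1e3
        rr=Ro.from_euler("xyz",[180,0,q[3]] if len(q)==4 else [q[4],q[5],q[3]],degrees=True)
        rv=(R.inv()*rr).as_rotvec(degrees=True)
        print("lin",np.round(lin,1),"turn",np.round(rv,1), "j6~",round(np.degrees(np.arctan2(q[1],q[0]))-q[3],0))
if __name__=="__main__":
    plan(*eval("["+sys.argv[1]+"]"))
E
python3 plan.py "(.525,-.19,.2,-66.)"
python3 - <<'E'
from h import *
shot("top"); print([ (m["score"],m["extent"]) for m in ctrl.find_in("top","card_box")]); print(at("top",(352,117),.06),at("top",(323,98),.06),at("top",(382,137),.06))
E
```

```text
t 1.6 p [0.1665 0.4979 0.2393] rpy [180.   -0.   71.5] F [ 0.1 -0.6 -0.4] w 0.0857 j6 -4.0
lin [-538.7  558.2   39.3] turn [ -0.   -0.  137.5] j6~ 46.0
[(0.63, [353.6, 116.3, 58.6, 42.3])]
[ 0.75949872 -0.17366311  0.06      ] [ 0.81603076 -0.09377285  0.06      ] [ 0.70038334 -0.25578077  0.06      ]
```

Candidates: tins = three silver ones in the rack at top px (147,221), (165,236), (183,251); look-alikes yellow (172,296) and blue (133,303) are rejected. Chocks are black at (437,183), (437,217), (399,255). The knob is at (361,200) on the leg, confirmed in the crops.

```bash
python3 -m creep '{"fingers":[0,0,0,0,0,0,0,0,0,0],"linear":[[-539,558,39],[-539,558,39],[-539,558,39],[-539,558,39],[-539,558,39],[-539,558,39],[-539,558,39],[-539,558,39],[-539,558,39],[-539,558,39]],"turn":[[0,0,137],[0,0,137],[0,0,137],[0,0,137],[0,0,137],[0,0,137],[0,0,137],[0,0,137],[0,0,137],[0,0,137]]}'; python3 plan.py "(.525,-.19,.2,-66.),(.525,-.19,.1,-66)"
```

```text
time: 2.95
eef_pos: [0.4554, -0.0579, 0.2081]
orientation: [-180.0, -0.1, -36.3]
force: [0.3, 1.6, 0.4]
width: 0.0428
t 2.95 p [ 0.4554 -0.0579  0.2081] rpy [-1.80e+02 -1.00e-01 -3.63e+01] F [0.3 1.6 0.4] w 0.0428 j6 24.4
lin [134.3  65.2   8.2] turn [-0.1 -0.  29.7] j6~ 46.0
lin [134.2  65.3 108.2] turn [-0.1 -0.  29.7] j6~ 46.0
```

```bash
python3 -m creep '{"fingers":[0,0,0,0,0,0,0],"linear":[[134,65,8],[134,65,8],[134,65,8],[134,65,60],[134,65,108],[134,65,108],[134,65,108]],"turn":[[0,0,30],[0,0,30],[0,0,30],[0,0,30],[0,0,30],[0,0,30],[0,0,30]]}'; python3 - <<'E'
from fit import *
shot("top");shot("side")
crop("top",290,140,430,250,5,"k1.png");crop("side",280,150,440,280,5,"k2.png")
E
python3 plan.py "(.527,-.189,.04,-66.)"
```

```text
time: 3.82
eef_pos: [0.5261, -0.1874, 0.1023]
orientation: [-179.9, -0.1, -65.9]
force: [-0.3, -0.4, -0.4]
width: 0.0429
t 3.92 p [ 0.5265 -0.1876  0.103 ] rpy [-179.8   -0.2  -65.9] F [-0.1 -0.1 -0.6] w 0.0431 j6 42.5
lin [ 1.3  0.4 63. ] turn [-0.2 -0.2  0.1] j6~ 46.0
```

View pics/k2.png

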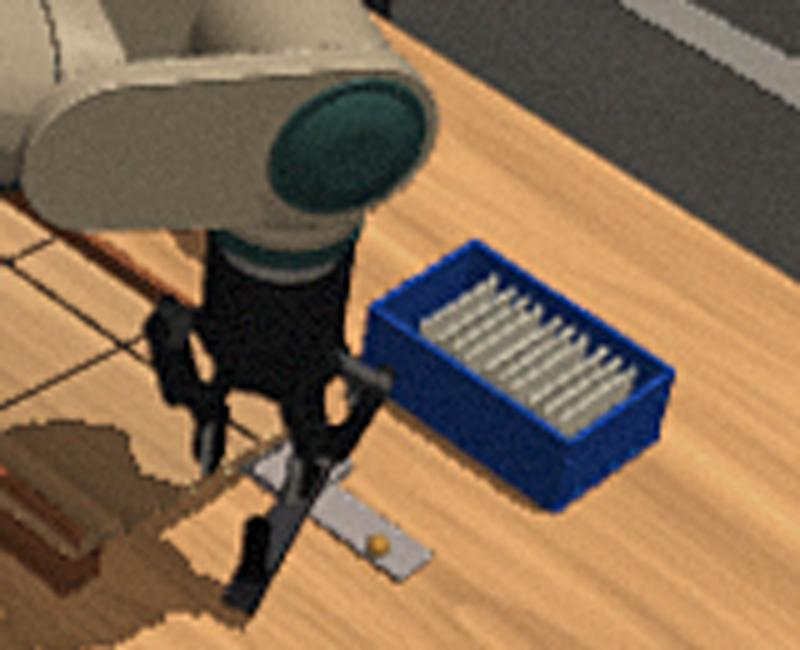

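View pics/k1.png

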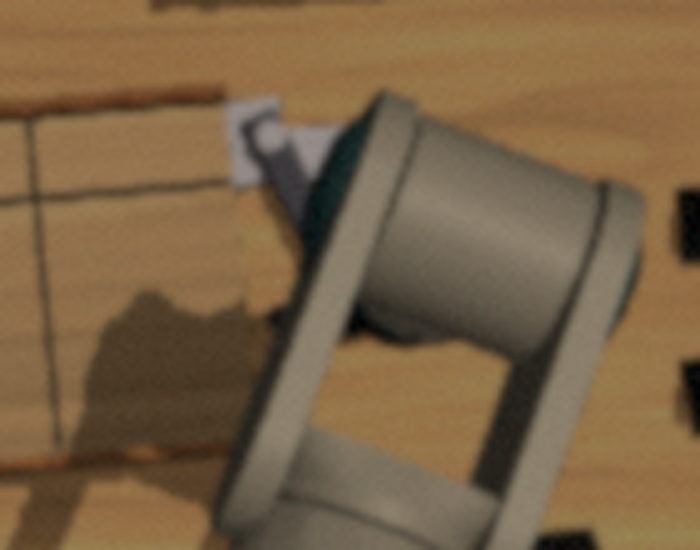

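The gripper sits above the knob (side px (331,258)) with the fingers either side; descending.

```bash
python3 -m creep '{"fingers":[0,0,0,0,-0.3,-0.45,-0.45],"linear":[[1,0,40],[1,0,63],[1,0,63],[1,0,63],[1,0,63],[1,0,63],[1,0,63]],"turn":[[0,0,0],[0,0,0],[0,0,0],[0,0,0],[0,0,0],[0,0,0],[0,0,0]]}'; python3 - <<'E'
from fit import *
shot("side")
crop("side",280,190,400,290,6,"k2.png")
E
cat > arc.py <<'E'
from plan import *
piv=np.array([.621,-.149])
w=[]
for a in [0,10,20,30,40,50,60,66,70]:
    th=np.radians(-156+a); q=piv+.105*np.array([np.cos(th),np.sin(th)]); w.append((q[0],q[1],.04,-66.+a))
plan(*w)
E
python3 arc.py
```

```text
time: 4.8
eef_pos: [0.5258, -0.1881, 0.0375]
orientation: [-180.0, -0.0, -65.9]
force: [0.1, -0.2, 0.9]
width: 0.0237
t 4.85 p [ 0.5257 -0.1881  0.0373] rpy [-180.    -0.   -65.9] F [ 0.2 -0.5  0.7] w 0.0237 j6 42.5
lin [ 3.   2.1 -2.7] turn [-0.  -0.   0.1] j6~ 46.0
lin [21.2  0.5 -2.7] turn [-0.  -0.  -9.9] j6~ 35.0
lin [38.9 -4.2 -2.6] turn [ -0.   -0.  -19.9] j6~ 24.0
lin [ 55.5 -11.9  -2.6] turn [ -0.   -0.  -29.9] j6~ 13.0
lin [ 70.5 -22.4  -2.6] turn [ -0.   -0.  -39.9] j6~ 3.0
lin [ 83.5 -35.3  -2.6] turn [ -0.   -0.  -49.9] j6~ -7.0
lin [ 94.  -50.3  -2.6] turn [ -0.   -0.  -59.9] j6~ -17.0
lin [ 99.  -60.1  -2.6] turn [ -0.   -0.1 -65.9] j6~ -22.0
lin [101.8 -66.9  -2.6] turn [ -0.   -0.1 -69.9] j6~ -26.0
```

View pics/k2.png

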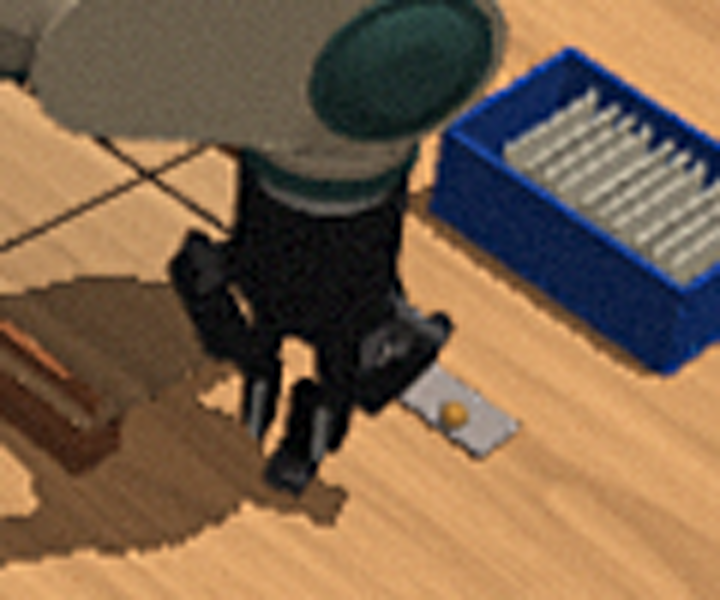

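```bash
python3 -m creep '{"fingers":[-0.45,-0.45,-0.45,-0.45,-0.45,-0.45],"linear":[[12,1,-2],[21,1,-2],[30,-1,-2],[39,-4,-2],[47,-8,-2],[55,-12,-2]],"turn":[[0,0,-5],[0,0,-10],[0,0,-15],[0,0,-20],[0,0,-25],[0,0,-30]]}'; python3 - <<'E'
from fit import *
shot("side");shot("top")
crop("side",280,190,400,290,6,"k3.png");crop("top",310,140,430,250,5,"k4.png")
E
```

```text
time: 5.6
eef_pos: [0.5585, -0.2332, 0.0384]
orientation: [180.0, 0.1, -35.8]
force: [-0.8, 0.2, 0.1]
width: 0.0234
```

View pics/k3.png

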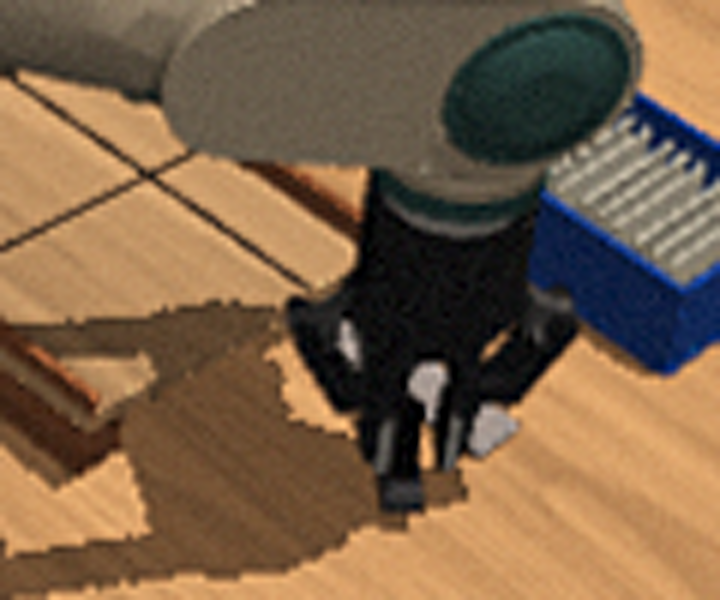

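View pics/k4.png

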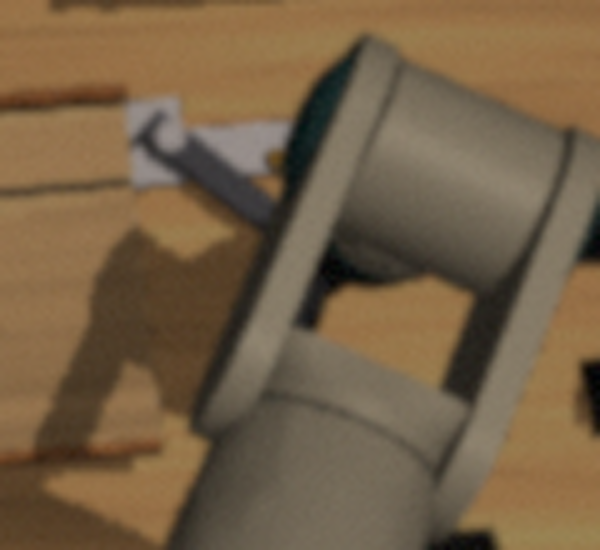

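The leg follows (top view shows it now at ~50° to the ramp side). Continue to the stop.

```bash
python3 - <<'E'
from plan import *
piv=np.array([.621,-.149])
w=[]
for a in [40,50,60,66,70,72]:
    th=np.radians(-156+a); q=piv+.105*np.array([np.cos(th),np.sin(th)]); w.append((q[0],q[1],.04,-66.+min(a,69)))
plan(*w)
E
```

```text
t 5.7 p [ 0.559  -0.2335  0.0386] rpy [-180.     0.   -35.9] F [-0.2  0.  -0.7] w 0.0238 j6 9.7
lin [18.7 -1.3 -1.4] turn [-0.   0.  -9.9] j6~ 3.0
lin [36.4 -6.1 -1.4] turn [ -0.    0.  -19.9] j6~ -7.0
lin [ 53.  -13.8  -1.4] turn [ -0.    0.  -29.9] j6~ -17.0
lin [ 62.2 -19.7  -1.4] turn [ -0.    0.  -35.9] j6~ -22.0
lin [ 68.  -24.2  -1.4] turn [ -0.    0.  -38.9] j6~ -25.0
lin [ 70.8 -26.6  -1.4] turn [ -0.    0.  -38.9] j6~ -25.0
```

```bash
python3 -m creep '{"fingers":[-0.45,-0.45,-0.45,-0.45,-0.45,-0.45,-0.45,-0.45],"linear":[[10,0,-1],[19,-1,-1],[28,-3,-1],[36,-6,-1],[45,-10,-1],[53,-14,-1],[62,-20,-1],[66,-23,-1]],"turn":[[0,0,-5],[0,0,-10],[0,0,-15],[0,0,-20],[0,0,-25],[0,0,-30],[0,0,-36],[0,0,-38]]}';  python3 plan.py
```

```text
time: 6.7
eef_pos: [0.6256, -0.2534, 0.0395]
orientation: [-180.0, 0.1, 2.0]
force: [-1.7, -1.2, 0.0]
width: 0.0234Traceback (most recent call last):
  File "plan.py", line 14, in <module>
    plan(*eval("["+sys.argv[1]+"]"))
                   ~~~~~~~~^^^
IndexError: list index out of range
```

```bash
for i in 1 2; do :; done; python3 -m creep '{"fingers":[-0.45,-0.45,-0.45],"linear":[[2,0,0],[4,0,0],[4,0,0]],"turn":[[0,0,0],[0,0,0],[0,0,0]]}'; python3 -m creep '{"fingers":[-0.45,-0.45],"linear":[[2,0,0],[2,0,0]],"turn":[[0,0,0],[0,0,0]]}'
```

```text
time: 7.08
eef_pos: [0.63, -0.253, 0.04]
orientation: [-180.0, -0.0, 2.0]
force: [0.0, 0.3, -0.6]
width: 0.0236
time: 7.32
eef_pos: [0.632, -0.2531, 0.04]
orientation: [-180.0, -0.0, 2.1]
force: [0.0, 0.1, -0.6]
width: 0.0237
```

```bash
python3 -m creep '{"fingers":[-0.45,-0.45,-0.45],"linear":[[2,0,0],[4,0,0],[4,0,0]],"turn":[[0,0,0],[0,0,0],[0,0,0]]}';python3 - <<'E'
from fit import *
shot("side");shot("top")
crop("side",300,190,420,290,6,"k5.png");crop("top",310,140,430,250,5,"k6.png")
E
```

```text
time: 7.7
eef_pos: [0.6342, -0.2532, 0.0398]
orientation: [-179.9, 0.3, 2.0]
force: [-11.2, 0.3, 5.8]
width: 0.0235
```

View pics/k5.png

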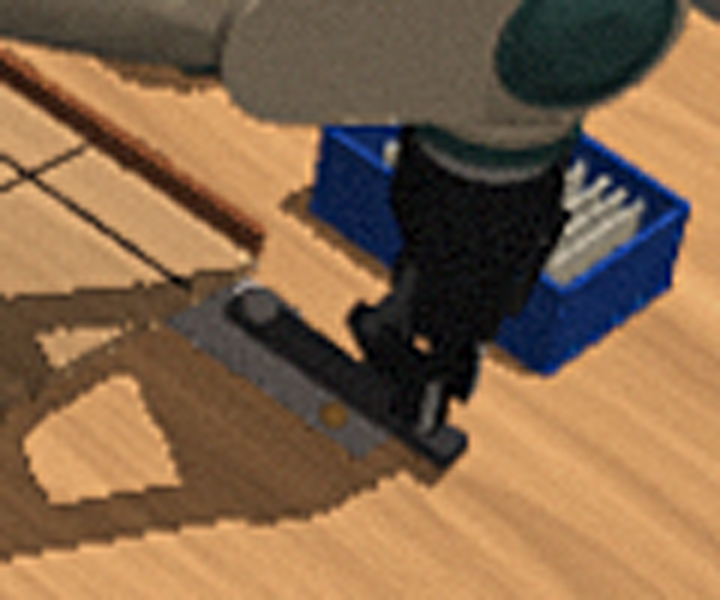

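View pics/k6.png

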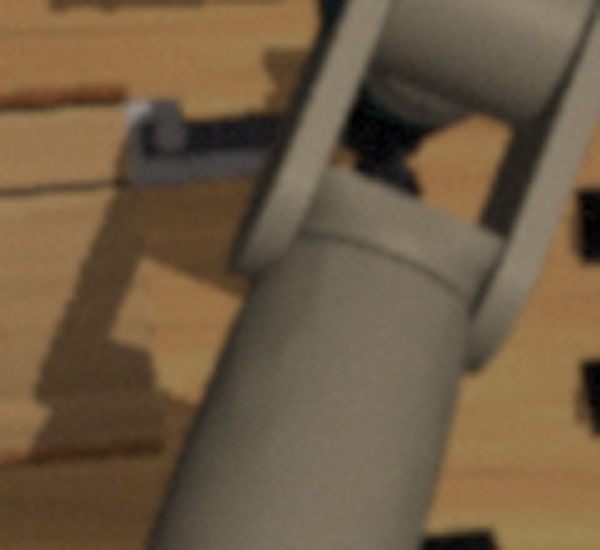

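```bash
python3 -m creep '{"fingers":[-0.45,-0.45,-0.45,-0.45,-0.45],"linear":[[-4,0,0],[-4,0,-40],[-4,0,-100],[-4,0,-120],[-4,0,-120]],"turn":[[0,0,0],[0,0,0],[0,0,0],[0,0,0],[0,0,0]]}'; python3 chocks.py; python3 plan.py "(.5707,-.4158,.13,-4.),(.5707,-.4158,.03,-4.)"
```

```text
time: 8.43
eef_pos: [0.6326, -0.2534, 0.1618]
orientation: [179.9, -0.2, 2.1]
force: [0.0, 0.2, -0.6]
width: 0.0236
(array([ 0.5706, -0.4158, -0.0808]), np.float64(272.86470588235295), [np.float64(158.63333333333333), np.float64(431.4)]) [array([ 0.572 , -0.4174, -0.1545]), array([ 0.5708, -0.4159, -0.0437])]
(array([ 0.4744, -0.415 ,  0.1186]), np.float64(151.76862745098038), [np.float64(285.79999999999995), np.float64(459.59999999999997)]) [array([ 0.4724, -0.418 ,  0.1853]), array([ 0.475 , -0.4152,  0.0934])]
(array([ 0.3713, -0.2995,  0.0259]), np.float64(310.85490196078433), [np.float64(117.03333333333335), np.float64(431.23333333333335)]) [array([ 0.3632, -0.3235,  1.5233]), array([ 0.3716, -0.2995, -0.0146])]
t 8.53 p [ 0.6312 -0.2528  0.1575] rpy [-179.9    0.2    2.1] F [ 0.2 -0.2  0. ] w 0.0236 j6 -27.0
lin [-66.3 160.7  27.5] turn [-0.1  0.2  6.1] j6~ -32.0
lin [-66.1 160.9 127.5] turn [-0.1  0.2  6.1] j6~ -32.0
```

```bash
python3 -m creep '{"fingers":[0,0,0,0,0,0,0,0],"linear":[[-66,161,0],[-66,161,10],[-66,161,27],[-66,161,80],[-66,161,110],[-66,161,127],[-66,161,127],[-66,161,127]],"turn":[[0,0,6],[0,0,6],[0,0,6],[0,0,6],[0,0,6],[0,0,6],[0,0,6],[0,0,6]]}'; python3 - <<'E'
from fit import *
shot("side");shot("top")
crop("side",350,260,460,350,6,"k7.png"); crop("side",300,190,420,290,6,"k8.png")
E
```

```text
time: 9.52
eef_pos: [0.5725, -0.4168, 0.0346]
orientation: [179.9, -0.1, -3.9]
force: [0.8, -0.0, -0.2]
width: 0.0428
```

View pics/k7.png

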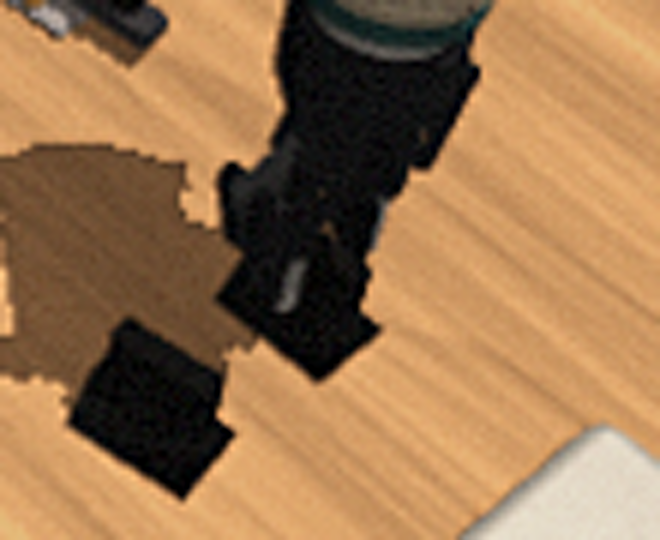

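View pics/k8.png

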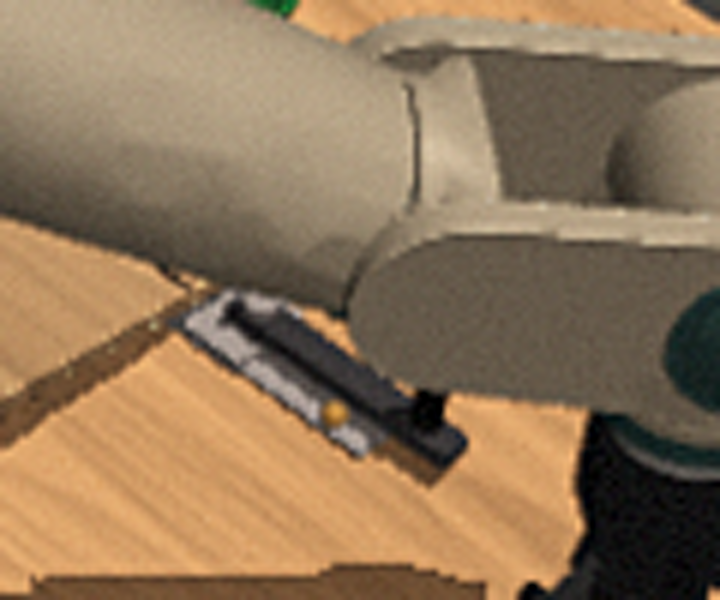

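The leg stays seated (ball at its near edge, side px (355,258)); fingers straddle chock 1's rib. Close.

```bash
python3 -m creep '{"fingers":[0,-1,-1,-1,-1,-1,-1],"linear":[[0,0,1],[0,0,1],[0,0,1],[0,0,1],[0,0,1],[0,0,1],[0,0,1]],"turn":[[0,0,0],[0,0,0],[0,0,0],[0,0,0],[0,0,0],[0,0,0],[0,0,0]]}'
cat > place.py <<'E'
import sys
from plan import *
from fit import R3,rz
rp=np.load("ramp.npy")
def pl(u,v,h,pitch=8.02,dyaw=0.):
    n=rz(rp[2])@np.array([np.sin(.14),0,np.cos(.14)])
    q=R3(rp,u,v)+n*h
    return (q[0],q[1],q[2],np.degrees(rp[2])+dyaw,180,pitch)
if __name__=="__main__":
    h=float(sys.argv[2]);v=float(sys.argv[1])
    plan(*[pl(.021,v,h+d) for d in(.10,.03,.0)])
E
python3 place.py .106 .030
```

```text
time: 10.5
eef_pos: [0.5719, -0.4165, 0.0322]
orientation: [180.0, -0.0, -3.9]
force: [0.6, 0.0, 2.6]
width: 0.0129
t 10.5 p [ 0.5719 -0.4165  0.0322] rpy [180.   -0.   -3.9] F [0.6 0.  2.6] w 0.0129 j6 -35.1
lin [ -39.2 -560.1 -135.7] turn [-0.5 -8.  -7.1] j6~ 11.0
lin [ -49.  -558.9  -66.4] turn [-0.5 -8.  -7.1] j6~ 11.0
lin [ -53.1 -558.4  -36.7] turn [-0.5 -8.  -7.1] j6~ 11.0
```

```bash
python3 -m creep '{"fingers":[-1,-1,-1,-1,-1,-1,-1,-1,-1,-1],"linear":[[0,0,-60],[0,0,-120],[-39,-560,-138],[-39,-560,-138],[-39,-560,-138],[-39,-560,-138],[-39,-560,-138],[-39,-560,-138],[-39,-560,-138],[-39,-560,-138]],"turn":[[0,0,0],[0,0,0],[0,-8,-7],[0,-8,-7],[0,-8,-7],[0,-8,-7],[0,-8,-7],[0,-8,-7],[0,-8,-7],[0,-8,-7]]}'; python3 -m creep '{"fingers":[-1,-1,-1,-1],"linear":[[-39,-110,0],[-39,-110,0],[-39,-110,0],[-39,-110,0]],"turn":[[0,0,0],[0,0,0],[0,0,0],[0,0,0]]}'; python3 place.py .106 .0322
```

```text
time: 11.75
eef_pos: [0.5705, 0.0853, 0.1672]
orientation: [-179.5, 8.1, 3.1]
force: [0.6, -0.1, -1.9]
width: 0.0134
time: 12.25
eef_pos: [0.5267, 0.1906, 0.1737]
orientation: [-179.5, 8.0, 3.1]
force: [-0.5, -0.4, -2.0]
width: 0.0132
t 12.25 p [0.5267 0.1906 0.1737] rpy [-179.5    8.     3.1] F [-0.5 -0.4 -2. ] w 0.0132 j6 12.2
lin [42.1 48.  -2.5] turn [-0.5  0.  -0. ] j6~ 11.0
lin [42.1 48.5 67.5] turn [-0.5  0.  -0. ] j6~ 11.0
lin [42.1 48.8 97.5] turn [-0.5  0.  -0. ] j6~ 11.0
```

```bash
python3 -m creep '{"fingers":[-1,-1,-1,-1,-1,-1],"linear":[[42,48,0],[42,48,30],[42,49,70],[42,49,90],[42,49,90],[42,49,90]],"turn":[[0,0,0],[0,0,0],[0,0,0],[0,0,0],[0,0,0],[0,0,0]]}'; python3 place.py .106 .0322; python3 - <<'E'
from fit import *
shot("side");shot("top")
crop("side",200,130,330,230,6,"p1.png"); crop("top",210,140,310,240,6,"p2.png")
E
```

```text
time: 13.0
eef_pos: [0.5594, 0.1437, 0.0801]
orientation: [-179.5, 7.9, 3.0]
force: [-0.3, 0.7, -1.2]
width: 0.0131
t 13.0 p [0.5594 0.1437 0.0801] rpy [-179.5    7.9    3. ] F [-0.3  0.7 -1.2] w 0.0131 j6 6.9
lin [ -0.5  -1.4 -90.6] turn [-0.5 -0.1 -0.1] j6~ 11.0
lin [ -0.6  -0.8 -20.6] turn [-0.5 -0.1 -0.1] j6~ 11.0
lin [-0.7 -0.5  9.4] turn [-0.5 -0.1 -0.1] j6~ 11.0
```

View pics/p1.png

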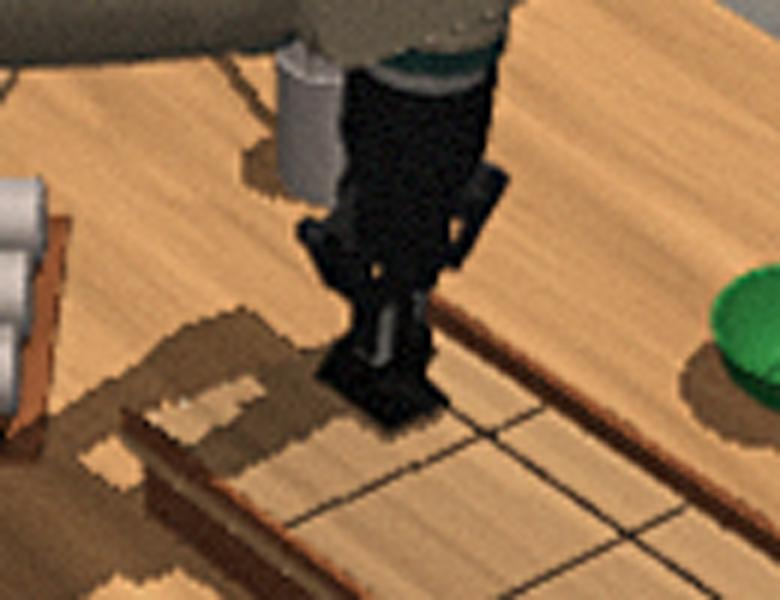

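View pics/p2.png

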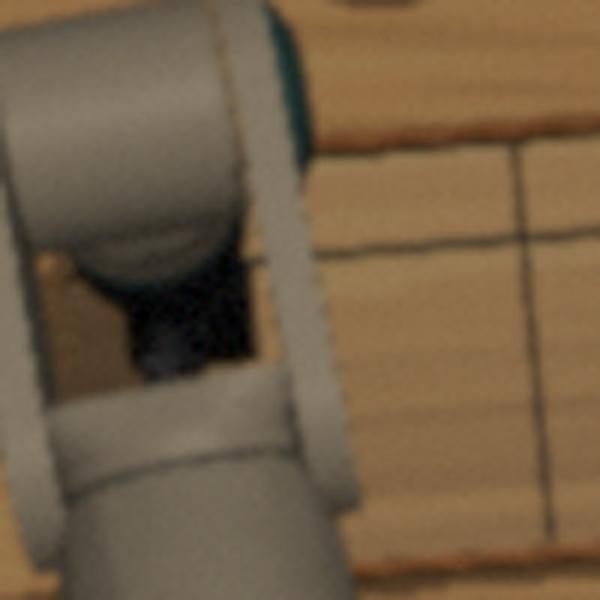

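```bash
python3 -m creep '{"fingers":[-1,-1,-1,-1],"linear":[[0,0,5],[0,0,8],[0,0,8],[0,0,8]],"turn":[[-0.5,0,0],[-0.5,0,0],[-0.5,0,0],[-0.5,0,0]]}';python3 -m creep '{"fingers":[-1,-1,-1],"linear":[[0,0,1.5],[0,0,1.5],[0,0,1.5]],"turn":[[0,0,0],[0,0,0],[0,0,0]]}'; python3 place.py .106 .0322
```

```text
time: 13.6
eef_pos: [0.5572, 0.1445, 0.0709]
orientation: [180.0, 8.0, 3.1]
force: [0.3, 0.1, -2.1]
width: 0.0131
time: 13.98
eef_pos: [0.5573, 0.1446, 0.0709]
orientation: [-180.0, 7.9, 3.1]
force: [-3.4, -0.2, 5.2]
width: 0.013
t 13.97 p [0.5573 0.1446 0.0709] rpy [-180.     7.9    3.1] F [-3.4 -0.2  5.2] w 0.013 j6 7.2
lin [   0.2    0.4 -100.1] turn [-0.  -0.1 -0. ] j6~ 11.0
lin [  0.1   0.4 -30.1] turn [-0.  -0.1 -0. ] j6~ 11.0
lin [ 0.   0.4 -0.1] turn [-0.  -0.1 -0. ] j6~ 11.0
```

```bash
python3 -m creep '{"fingers":[-0.3,0,0,0,0,0,0,0],"linear":[[0,0,0],[0,0,0],[0,0,-1],[0,0,-1],[0,0,-50],[0,0,-100],[0,0,-120],[0,0,-120]],"turn":[[0,0,0],[0,0,0],[0,0,0],[0,0,0],[0,0,0],[0,0,0],[0,0,0],[0,0,0]]}'; python3 plan.py "(.5,-.3,.18,7.),(.4744,-.415,.13,7.),(.4744,-.415,.0315,7.)"; python3 chocks.py | tail -2
```

```text
time: 14.98
eef_pos: [0.5746, 0.1455, 0.1901]
orientation: [-180.0, 7.8, 3.1]
force: [0.7, 0.8, -0.4]
width: 0.0425
t 14.97 p [0.5746 0.1455 0.1901] rpy [-180.     7.8    3.1] F [ 0.7  0.8 -0.4] w 0.0425 j6 7.2
lin [-96.4 440.8  23.2] turn [-0.3  7.8 -3.9] j6~ -38.0
lin [-121.2  554.3   77. ] turn [-0.3  7.8 -3.9] j6~ -48.0
lin [-107.9  554.3  174.6] turn [-0.3  7.8 -3.9] j6~ -48.0
(array([ 0.4744, -0.4154,  0.1294]), np.float64(149.6686274509804), [np.float64(288.5333333333333), np.float64(460.76666666666665)]) [array([ 0.4743, -0.4173,  0.1413]), array([ 0.474 , -0.4155,  0.1184])]
(array([ 0.371 , -0.3003,  0.0161]), np.float64(140.9823529411765), [np.float64(286.5), np.float64(432.1333333333333)]) [array([ 0.3707, -0.3002,  0.1911]), array([ 0.3716, -0.2996, -0.016 ])]
```

Next chock 2 at (0.474,-0.415), then a view of chock 1 as placed.

```bash
python3 -m creep '{"fingers":[0,0,0,0,0,0,0,0,0,0],"linear":[[-121,554,40],[-121,554,40],[-121,554,40],[-121,554,40],[-121,554,40],[-121,554,40],[-121,554,40],[-121,554,60],[-121,554,77],[-121,554,77]],"turn":[[0,8,-4],[0,8,-4],[0,8,-4],[0,8,-4],[0,8,-4],[0,8,-4],[0,8,-4],[0,8,-4],[0,8,-4],[0,8,-4]]}'; python3 - <<'E'
from ov import *
shot("side");shot("top")
crop("side",200,130,360,250,5,"p1.png"); crop("top",210,140,350,260,5,"p2.png")
E
python3 plan.py "(.4744,-.415,.13,7.),(.4744,-.415,.0315,7.)";python3 chocks.py | tail -2
```

```text
time: 16.32
eef_pos: [0.4706, -0.4166, 0.124]
orientation: [-179.4, 0.2, 6.9]
force: [0.2, 0.0, -0.7]
width: 0.0427
t 16.43 p [ 0.4722 -0.415   0.1261] rpy [-1.795e+02  1.000e-01  7.000e+00] F [-0.6  0.6 -0. ] w 0.0428 j6 -51.8
lin [ 2.2  0.2 -3.9] turn [-0.5  0.1 -0. ] j6~ -48.0
lin [ 2.4  1.1 94.6] turn [-0.5  0.1 -0. ] j6~ -48.0
(array([ 0.4725, -0.4176,  0.1483]), np.float64(532.0019607843137), [np.float64(694.2666666666667), np.float64(462.0333333333333)]) [array([ 0.47  , -0.4205,  0.1712]), array([ 0.4745, -0.4157,  0.1762])]
(array([ 0.3713, -0.3003,  0.0459]), np.float64(112.89607843137254), [np.float64(308.3666666666667), np.float64(441.59999999999997)]) [array([ 0.3705, -0.3026,  0.1619]), array([ 0.3721, -0.2992,  0.0129])]
```

View pics/p1.png

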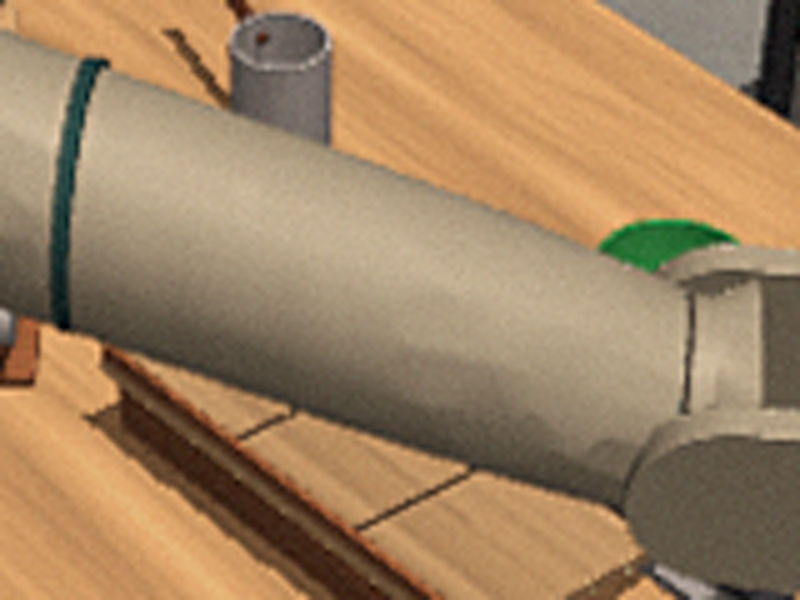

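View pics/p2.png

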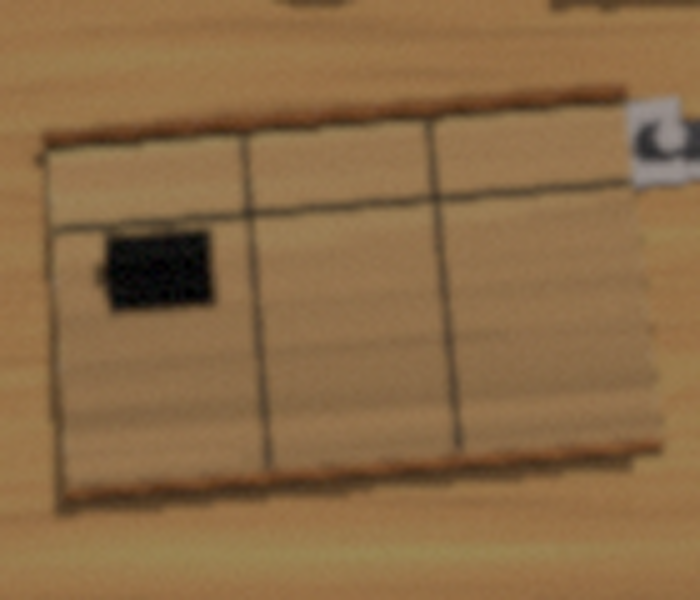

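```bash
python3 -m creep '{"fingers":[0,0,0,0,0,0],"linear":[[2,0,0],[2,1,50],[2,1,85],[2,1,95],[2,1,95],[2,1,95]],"turn":[[-0.5,0,0],[-0.5,0,0],[-0.5,0,0],[-0.5,0,0],[-0.5,0,0],[-0.5,0,0]]}'; cat > fitp.py <<'E'
from fit import *
rp=np.load("ramp.npy")
def fitplaced(v,cams=("top",),u0=.021):
    Rb=np.array([[np.cos(.14),0,np.sin(.14)],[0,1,0],[-np.sin(.14),0,np.cos(.14)]])
    parts=[q@Rb.T for q in CH]
    data=[]
    for n in cams:
        c=proj(n,R3(rp,u0,v,.01)).astype(int); b=(c[0]-22,c[1]-22,c[0]+22,c[1]+22)
        data.append((n,b,dark(n,h._c[n]["frame"][b[1]:b[3],b[0]:b[2]])))
    def cost(d):
        P=R3(rp,u0+d[0]*.001,v+d[1]*.001); 
        return sum(np.abs(render(n,parts,(P[0],P[1],rp[2]+d[2]*.02),P[2],box=b)-m).sum() for n,b,m in data)
    r=minimize(cost,[0,0,0],method="Nelder-Mead",options=dict(initial_simplex=np.array([[0,0,0],[4,0,0],[0,4,0],[0,0,3]])))
    return "u,v mm",u0*1e3+r.x[0],v*1e3+r.x[1],"dyaw",r.x[2]*.02,r.fun,data[0][2].sum()
import h
E
python3 - <<'E'
from fitp import *
shot("top"); print(fitplaced(.106))
E
python3 plan.py "(.4744,-.415,.0315,7.)"
```

```text
time: 17.27
eef_pos: [0.4768, -0.4159, 0.0364]
orientation: [179.6, -0.2, 7.1]
force: [-0.4, -0.1, 0.4]
width: 0.0426
('u,v mm', np.float64(20.809954047697676), np.float64(104.95412721320429), 'dyaw', np.float64(0.053230081558324434), np.float64(82.14313725490194), np.float64(268.7))
t 17.32 p [ 0.4767 -0.4159  0.0363] rpy [179.6  -0.2   7.1] F [ 0.   0.3 -0.7] w 0.0429 j6 -51.5
lin [-2.2 -1.2  4.8] turn [ 0.4 -0.2  0.1] j6~ -48.0
```

```bash
python3 -m creep '{"fingers":[0,0,-1,-1,-1,-1,-1,-1],"linear":[[-1,-1,4],[-1,-1,4],[-1,-1,4],[-1,-1,4],[-1,-1,4],[-1,-1,4],[-1,-1,4],[-1,-1,4]],"turn":[[0,0,0],[0,0,0],[0,0,0],[0,0,0],[0,0,0],[0,0,0],[0,0,0],[0,0,0]]}'; python3 place.py 0 .0322; python3 plan.py "(.4744,-.416,.18,7.)"
```

```text
time: 18.32
eef_pos: [0.4747, -0.4144, 0.0301]
orientation: [179.8, -0.1, 7.1]
force: [0.3, 0.8, 1.7]
width: 0.013
t 18.32 p [ 0.4747 -0.4144  0.0301] rpy [179.8  -0.1   7.1] F [0.3 0.8 1.7] w 0.013 j6 -51.5
lin [ 157.9 -436.8 -141.6] turn [ 0.5 -8.1  3.9] j6~ 1.0
lin [ 148.1 -437.8  -72.3] turn [ 0.5 -8.1  3.9] j6~ 1.0
lin [ 143.9 -438.2  -42.6] turn [ 0.5 -8.1  3.9] j6~ 1.0
t 18.32 p [ 0.4747 -0.4144  0.0301] rpy [ 1.798e+02 -1.000e-01  7.100e+00] F [0.3 0.8 1.7] w 0.013 j6 -51.5
lin [  -0.3    2.2 -149.9] turn [ 0.2 -0.1  0.1] j6~ -48.0
```

```bash
python3 -m creep '{"fingers":[-1,-1,-1,-1,-1,-1,-1,-1,-1,-1],"linear":[[0,0,-60],[0,0,-120],[158,-437,-142],[158,-437,-142],[158,-437,-142],[158,-437,-142],[158,-437,-142],[158,-437,-142],[158,-437,-142],[158,-437,-142]],"turn":[[0,0,0],[0,0,0],[0.5,-8,4],[0.5,-8,4],[0.5,-8,4],[0.5,-8,4],[0.5,-8,4],[0.5,-8,4],[0.5,-8,4],[0.5,-8,4]]}'; python3 place.py 0 .0301
```

```text
time: 19.58
eef_pos: [0.577, 0.0427, 0.1697]
orientation: [-180.0, 8.0, 3.3]
force: [-0.5, -0.9, -1.9]
width: 0.0129
t 19.57 p [0.577  0.0427 0.1697] rpy [-180.     8.     3.3] F [-0.5 -0.9 -1.9] w 0.0129 j6 -2.6
lin [-0.1  3.6  1.8] turn [-0.   0.   0.1] j6~ 1.0
lin [-0.1  3.6 71.8] turn [-0.   0.   0.1] j6~ 1.0
lin [ -0.1   3.6 101.8] turn [-0.   0.   0.1] j6~ 1.0
```

```bash
python3 -m creep '{"fingers":[-1,-1,-1,-1,-1,-1],"linear":[[0,4,40],[0,4,80],[0,4,95],[0,4,98],[0,4,98],[0,4,98]],"turn":[[0,0,0],[0,0,0],[0,0,0],[0,0,0],[0,0,0],[0,0,0]]}'; python3 place.py 0 .0301
```

```text
time: 20.32
eef_pos: [0.5648, 0.0346, 0.0749]
orientation: [180.0, 7.8, 3.1]
force: [0.1, -0.2, -1.5]
width: 0.0134
t 20.32 p [0.5648 0.0346 0.0749] rpy [180.    7.8   3.1] F [ 0.1 -0.2 -1.5] w 0.0134 j6 -3.1
lin [ -0.4  -3.8 -93.8] turn [ 0.  -0.2 -0.1] j6~ 1.0
lin [ -0.7  -3.8 -23.8] turn [ 0.  -0.2 -0.1] j6~ 1.0
lin [-0.8 -3.8  6.2] turn [ 0.  -0.2 -0.1] j6~ 1.0
```

```bash
python3 -m creep '{"fingers":[-1,-1,-1],"linear":[[-1,-4,3],[-1,-4,3],[-1,-4,3]],"turn":[[0,0,0],[0,0,0],[0,0,0]]}'; python3 place.py 0 .0301
```

```text
time: 20.7
eef_pos: [0.5622, 0.0387, 0.0705]
orientation: [180.0, 8.0, 3.1]
force: [-0.2, 0.3, -0.5]
width: 0.0134
t 20.7 p [0.5622 0.0387 0.0705] rpy [180.    8.    3.1] F [-0.2  0.3 -0.5] w 0.0134 j6 -2.7
lin [  1.    0.4 -98.5] turn [-0.  -0.1 -0.1] j6~ 1.0
lin [  1.    0.4 -28.5] turn [-0.  -0.1 -0.1] j6~ 1.0
lin [0.9 0.4 1.5] turn [-0.  -0.1 -0.1] j6~ 1.0
```

```bash
python3 -m creep '{"fingers":[-1,-1,-1,-1],"linear":[[1,0.4,1.5],[1,0.4,2.2],[1,0.4,2.2],[1,0.4,2.2]],"turn":[[0,0,0],[0,0,0],[0,0,0],[0,0,0]]}'; python3 place.py 0 .0301
```

```text
time: 21.2
eef_pos: [0.5632, 0.0383, 0.0689]
orientation: [180.0, 7.9, 3.1]
force: [-1.4, 1.0, 4.9]
width: 0.0132
t 21.2 p [0.5632 0.0383 0.0689] rpy [180.    7.9   3.1] F [-1.4  1.   4.9] w 0.0132 j6 -2.7
lin [ -0.1  -0.1 -99.9] turn [-0.  -0.1 -0.1] j6~ 1.0
lin [ -0.2  -0.1 -29.9] turn [-0.  -0.1 -0.1] j6~ 1.0
lin [-0.3 -0.1  0.1] turn [-0.  -0.1 -0.1] j6~ 1.0
```

Seated with contact force. Release, retreat, and head for chock 3.

```bash
python3 -m creep '{"fingers":[-0.3,0,0,0,0,0,0,0],"linear":[[0,0,0],[0,0,0],[0,0,-1],[0,0,-1],[0,0,-50],[0,0,-100],[0,0,-120],[0,0,-120]],"turn":[[0,0,0],[0,0,0],[0,0,0],[0,0,0],[0,0,0],[0,0,0],[0,0,0],[0,0,0]]}'; python3 chocks.py | tail -1;  python3 plan.py "(.371,-.3,.15,2),(.371,-.3,.0315,2)"
```

```text
time: 22.2
eef_pos: [0.5803, 0.0391, 0.1887]
orientation: [180.0, 7.7, 3.1]
force: [0.2, 0.1, -0.5]
width: 0.0428
t 22.3 p [0.579  0.0391 0.1855] rpy [180.    8.1   3.1] F [ 0.1 -0.   0.2] w 0.0427 j6 -2.7
lin [-218.7  327.4   66.9] turn [0.1 8.1 1.1] j6~ -41.0
lin [-202.1  327.4  184.2] turn [0.1 8.1 1.1] j6~ -41.0Traceback (most recent call last):
  File "chocks.py", line 4, in <module>
    print(fitsil(CH,p0,dark), [fitsil(CH,p0,dark,cams=(c,))[0] for c in("top","side")])
          ~~~~~~^^^^^^^^^^^^
  File "fit.py", line 25, in fitsil
    data.append((n,b,maskf(n,_c[n]["frame"][b[1]:b[3],b[0]:b[2]])))
                     ~~~~~^^^^^^^^^^^^^^^^^^^^^^^^^^^^^^^^^^^^^^^
  File "fit.py", line 39, in dark
    i=1+np.argmin([np.linalg.norm(c-h)-(a>60)*100 for c,a in zip(ce[1:],st[1:,4])])
        ~~~~~~~~~^^^^^^^^^^^^^^^^^^^^^^^^^^^^^^^^^^^^^^^^^^^^^^^^^^^^^^^^^^^^^^^^^^
    return _wrapfunc(a, 'argmin', axis=axis, out=out, **kwds)
    return _wrapit(obj, method, *args, **kwds)
    result = getattr(arr, method)(*args, **kwds)
ValueError: attempt to get argmin of an empty sequence
```

```bash
python3 - <<'E'
from fit import *
shot("side");shot("top")
for n in("top","side"): cv2.imwrite(f"pics/{n}5.png",_c[n]["frame"][:,:,::-1])
for p0 in [(.371,-.3,.02)]:
    print(fitsil(CH,p0,dark), [fitsil(CH,p0,dark,cams=(c,))[0] for c in("top","side")])
E
```

```text
Traceback (most recent call last):
NameError: name '_c' is not defined
```

```bash
cat > now.py <<'E'
import sys
from h import *
from h import _c
for n in("top","side"): shot(n); cv2.imwrite(f"pics/{n}{sys.argv[1]}.png",_c[n]["frame"][:,:,::-1])
E
python3 now.py 5; python3 - <<'E'
from fit import *
shot("side");shot("top")
for p0 in [(.371,-.3,.02)]:
    print(fitsil(CH,p0,dark), [fitsil(CH,p0,dark,cams=(c,))[0] for c in("top","side")])
E
```

```text
(array([ 0.3716, -0.2996, -0.0075]), np.float64(141.04117647058825), [np.float64(286.83333333333337), np.float64(431.80000000000007)]) [array([ 0.3706, -0.3   ,  0.2245]), array([ 0.3714, -0.2997,  0.0141])]
```

View pics/top5.png

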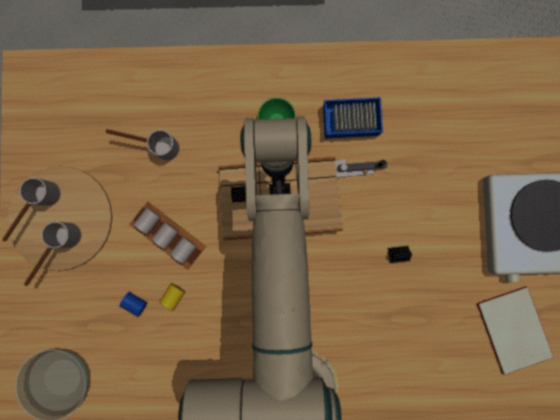

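View pics/side5.png

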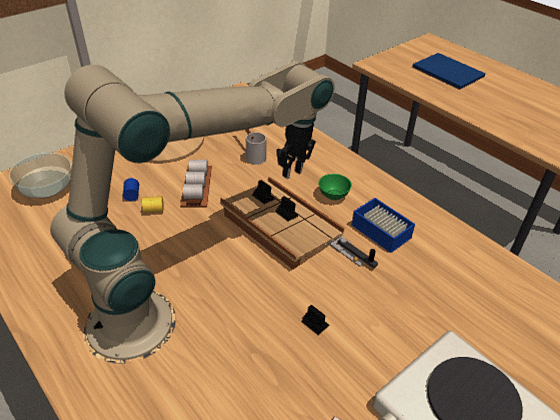

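Two chocks stand on the ramp (side px (263,190), (287,207)), leg at (360,255) seated, third chock still at (315,319). Pick it.

```bash
python3 -m creep '{"fingers":[0,0,0,0,0,0,0,0,0,0],"linear":[[-219,327,20],[-219,327,20],[-219,327,30],[-219,327,40],[-219,327,50],[-219,327,67],[-219,327,67],[-219,327,67],[-219,327,67],[-219,327,67]],"turn":[[0,8,1],[0,8,1],[0,8,1],[0,8,1],[0,8,1],[0,8,1],[0,8,1],[0,8,1],[0,8,1],[0,8,1]]}'; python3 plan.py "(.371,-.3,.15,1),(.371,-.3,.0315,1)"
```

```text
time: 23.85
eef_pos: [0.3721, -0.2988, 0.1514]
orientation: [179.9, -0.1, 2.2]
force: [0.2, -0.4, -0.5]
width: 0.0426
t 23.85 p [ 0.3721 -0.2988  0.1514] rpy [ 1.799e+02 -1.000e-01  2.200e+00] F [ 0.2 -0.4 -0.5] w 0.0426 j6 -45.4
lin [-1.1  1.1  1.4] turn [ 0.1 -0.1  1.2] j6~ -40.0
lin [ -1.3   0.9 119.9] turn [ 0.1 -0.1  1.2] j6~ -40.0
```

```bash
python3 - <<'E'
from fitp import *
shot("top");shot("side"); print(fitplaced(.106),fitplaced(0.),sep="\n"); print(fitplaced(.106,("side",)),fitplaced(0.,("side",)),sep="\n")
crop("side",220,160,360,260,5,"p3.png"); crop("top",210,150,350,250,5,"p4.png")
E
```

```text
('u,v mm', np.float64(20.7382086532207), np.float64(105.23355985379321), 'dyaw', np.float64(0.0907158745587978), np.float64(79.89411764705883), np.float64(269.8666666666667))
('u,v mm', np.float64(144.90123456790118), np.float64(-74.32098765432102), 'dyaw', np.float64(0.6407407407407409), np.float64(260.8666666666667), np.float64(260.8666666666667))Traceback (most recent call last):
  File "<stdin>", line 2, in <module>
  File "fitp.py", line 9, in fitplaced
    data.append((n,b,dark(n,h._c[n]["frame"][b[1]:b[3],b[0]:b[2]])))
                     ~~~~^^^^^^^^^^^^^^^^^^^^^^^^^^^^^^^^^^^^^^^^^
  File "fit.py", line 39, in dark
    i=1+np.argmin([np.linalg.norm(c-h)-(a>60)*100 for c,a in zip(ce[1:],st[1:,4])])
        ~~~~~~~~~^^^^^^^^^^^^^^^^^^^^^^^^^^^^^^^^^^^^^^^^^^^^^^^^^^^^^^^^^^^^^^^^^^
    return _wrapfunc(a, 'argmin', axis=axis, out=out, **kwds)
    return _wrapit(obj, method, *args, **kwds)
    result = getattr(arr, method)(*args, **kwds)
ValueError: attempt to get argmin of an empty sequence
```

```bash
python3 -m creep '{"fingers":[0,0,0,0,0,0,-1,-1,-1,-1],"linear":[[-1,1,60],[-1,1,110],[-1,1,120],[-1,1,120],[-1,1,120],[-1,1,120],[-1,1,120],[-1,1,120],[-1,1,120],[-1,1,120]],"turn":[[0,0,1],[0,0,1],[0,0,1],[0,0,1],[0,0,1],[0,0,1],[0,0,1],[0,0,1],[0,0,1],[0,0,1]]}';python3 -m creep '{"fingers":[-1,-1],"linear":[[0,0,0],[0,0,0]],"turn":[[0,0,0],[0,0,0]]}'; python3 place.py -.106 .0315;python3 now.py 6
```

```text
time: 25.2
eef_pos: [0.3708, -0.3011, 0.0316]
orientation: [179.9, -0.1, 1.1]
force: [0.6, -0.2, 6.1]
width: 0.0127
time: 25.45
eef_pos: [0.3708, -0.3011, 0.0316]
orientation: [179.9, -0.1, 1.1]
force: [0.1, 0.6, 6.4]
width: 0.013
t 25.45 p [ 0.3708 -0.3011  0.0316] rpy [179.9  -0.1   1.1] F [0.1 0.6 6.4] w 0.013 j6 -44.6
lin [ 216.8 -230.  -137.8] turn [-0.  -8.1 -2.1] j6~ -10.0
lin [ 206.9 -229.8  -68.5] turn [-0.  -8.1 -2.1] j6~ -10.0
lin [ 202.7 -229.7  -38.8] turn [-0.  -8.1 -2.1] j6~ -10.0
```

View pics/top6.png

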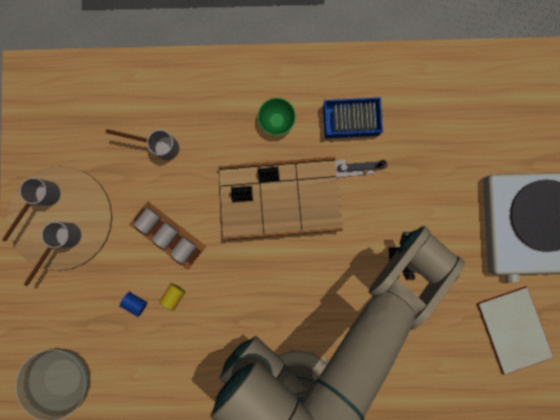

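The middle chock got knocked (top px (268,174): now over the start line). I'll place the third, then mend it.

```bash
python3 -m creep '{"fingers":[-1,-1,-1,-1,-1,-1,-1,-1,-1,-1],"linear":[[0,0,-60],[0,0,-120],[217,-230,-138],[217,-230,-138],[217,-230,-138],[217,-230,-138],[217,-230,-138],[217,-230,-138],[217,-230,-138],[217,-230,-138]],"turn":[[0,0,0],[0,0,0],[0,-8,-2],[0,-8,-2],[0,-8,-2],[0,-8,-2],[0,-8,-2],[0,-8,-2],[0,-8,-2],[0,-8,-2]]}'; python3 place.py -.106 .0315
```

```text
time: 26.8
eef_pos: [0.5821, -0.0676, 0.1686]
orientation: [-179.9, 8.0, 3.0]
force: [-0.4, -0.7, -1.0]
width: 0.0126
t 26.8 p [ 0.5821 -0.0676  0.1686] rpy [-179.9    8.     3. ] F [-0.4 -0.7 -1. ] w 0.0126 j6 -12.6
lin [ 0.7 -0.8 -0.8] turn [-0.1 -0.  -0.2] j6~ -10.0
lin [ 0.6 -0.7 69.2] turn [-0.1 -0.  -0.2] j6~ -10.0
lin [ 0.6 -0.7 99.2] turn [-0.1 -0.  -0.2] j6~ -10.0
```

```bash
python3 -m creep '{"fingers":[-1,-1,-1,-1,-1,-1],"linear":[[0,0,40],[0,-1,80],[0,-1,94],[0,-1,97],[0,-1,97],[0,-1,97]],"turn":[[0,0,0],[0,0,0],[0,0,0],[0,0,0],[0,0,0],[0,0,0]]}'; python3 place.py -.106 .0315
```

```text
time: 27.55
eef_pos: [0.5703, -0.0663, 0.0744]
orientation: [-180.0, 7.8, 3.1]
force: [0.8, -0.8, -0.9]
width: 0.0128
t 27.55 p [ 0.5703 -0.0663  0.0744] rpy [-180.     7.8    3.1] F [ 0.8 -0.8 -0.9] w 0.0128 j6 -12.4
lin [ -0.5   1.  -95.7] turn [-0.  -0.2 -0.1] j6~ -10.0
lin [ -0.7   1.1 -25.7] turn [-0.  -0.2 -0.1] j6~ -10.0
lin [-0.9  1.1  4.3] turn [-0.  -0.2 -0.1] j6~ -10.0
```

```bash
python3 -m creep '{"fingers":[-1,-1,-1,-1],"linear":[[0,1,2],[0,1,2],[0,1,2],[0,1,2]],"turn":[[0,0,0],[0,0,0],[0,0,0],[0,0,0]]}'; python3 place.py -.106 .0315
```

```text
time: 28.05
eef_pos: [0.5692, -0.0671, 0.0708]
orientation: [-179.9, 8.0, 3.1]
force: [-0.2, -0.1, -1.6]
width: 0.0132
t 28.05 p [ 0.5692 -0.0671  0.0708] rpy [-179.9    8.     3.1] F [-0.2 -0.1 -1.6] w 0.0132 j6 -12.5
lin [ -0.1   0.3 -99.4] turn [-0.1 -0.1 -0.1] j6~ -10.0
lin [ -0.1   0.3 -29.4] turn [-0.1 -0.1 -0.1] j6~ -10.0
lin [-0.2  0.4  0.6] turn [-0.1 -0.1 -0.1] j6~ -10.0
```

```bash
python3 -m creep '{"fingers":[-1,-1,-1,-1],"linear":[[0,0,1],[0,0,1.5],[0,0,1.5],[0,0,1.5]],"turn":[[0,0,0],[0,0,0],[0,0,0],[0,0,0]]}'; python3 -m creep '{"fingers":[-0.3,0,0,0,0,0,0,0],"linear":[[0,0,0],[0,0,0],[0,0,-1],[0,0,-1],[0,0,-50],[0,0,-100],[0,0,-120],[0,0,-120]],"turn":[[0,0,0],[0,0,0],[0,0,0],[0,0,0],[0,0,0],[0,0,0],[0,0,0],[0,0,0]]}'; python3 plan.py "(.42,-.2,.22,3.1)"
```

```text
time: 28.55
eef_pos: [0.5693, -0.0671, 0.0704]
orientation: [-179.9, 7.9, 3.1]
force: [-1.2, 0.1, 4.8]
width: 0.0134
time: 29.55
eef_pos: [0.5864, -0.0665, 0.1899]
orientation: [-180.0, 7.7, 3.1]
force: [0.5, -0.2, 0.3]
width: 0.0425
t 29.55 p [ 0.5864 -0.0665  0.1899] rpy [-180.     7.7    3.1] F [ 0.5 -0.2  0.3] w 0.0425 j6 -12.6
lin [-175.8  124.3   -6.5] turn [-0.   7.7 -0. ] j6~ -29.0
```

Move aside to see the ramp.

```bash
python3 -m creep '{"fingers":[0,0,0,0,0],"linear":[[-176,124,-6],[-176,124,-6],[-176,124,-6],[-176,124,-6],[-176,124,-6]],"turn":[[0,0,0],[0,0,0],[0,0,0],[0,0,0],[0,0,0]]}'; python3 now.py 7;python3 - <<'E'
from fitp import *
shot("top");shot("side")
crop("side",210,160,350,260,5,"p3.png"); crop("top",210,150,350,250,5,"p4.png")
E
```

```text
time: 30.18
eef_pos: [0.4176, -0.2003, 0.2172]
orientation: [-179.9, 8.0, 2.9]
force: [0.2, 0.4, -0.2]
width: 0.0427
```

View pics/p3.png

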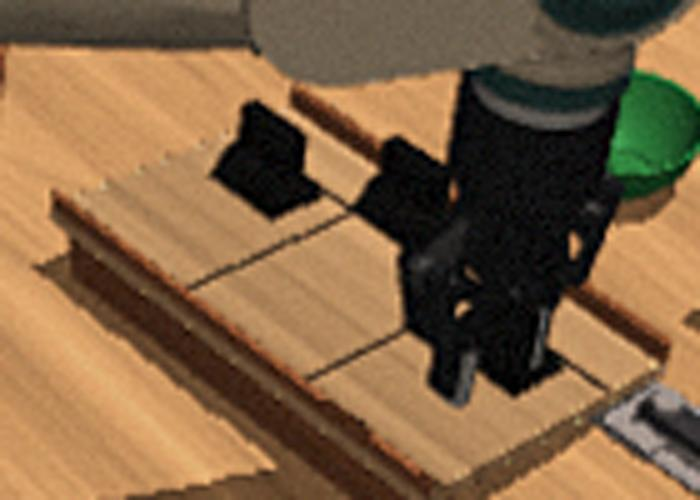

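View pics/p4.png

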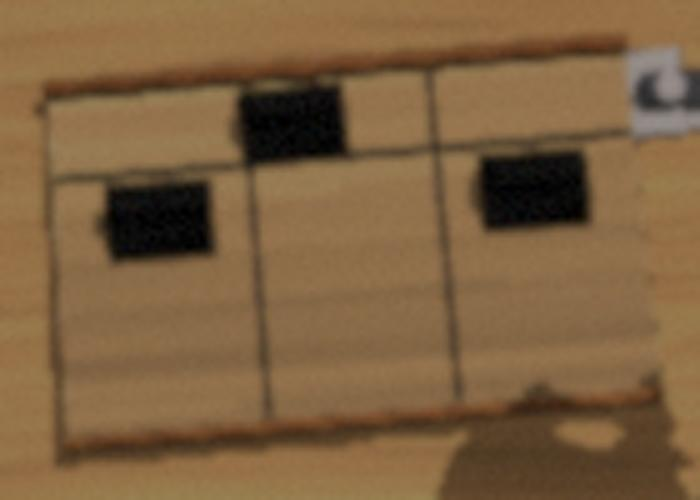

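```bash
python3 - <<'E'
from fitp import *
shot("top");shot("side")
print(fitplaced(.025,("top",),.06)); print(fitplaced(.106)); print(fitplaced(-.106)); print(fitplaced(.106,("side",)))
for m in ctrl.mark_of("top","chock1"): print(m["score"],m["pixel"],[proj("top",R3(rp,u,v)) for u,v in((.021,.106),(.021,-.106))])
E
```

```text
('u,v mm', np.float64(69.34016840533569), np.float64(24.883253385606306), 'dyaw', np.float64(-0.02471109269420314), np.float64(76.65686274509804), np.float64(263.70000000000005))
('u,v mm', np.float64(21.971828419067986), np.float64(105.63503645099865), 'dyaw', np.float64(0.02087555025701475), np.float64(81.65294117647059), np.float64(269.43333333333334))
('u,v mm', np.float64(22.091388701897294), np.float64(-105.1987753285407), 'dyaw', np.float64(-0.022312836849480936), np.float64(79.36274509803921), np.float64(271.43333333333334))
('u,v mm', np.float64(23.542934348535617), np.float64(108.48337991268043), 'dyaw', np.float64(-0.05660416977377568), np.float64(44.886274509803926), np.float64(284.66666666666663))
0.78 [242.9, 191.0] [array([241.2016, 193.6066]), array([315.9455, 187.6285])]
0.75 [266.5, 174.2] [array([241.2016, 193.6066]), array([315.9455, 187.6285])]
0.56 [318.4, 191.5] [array([241.2016, 193.6066]), array([315.9455, 187.6285])]
```

```bash
python3 - <<'E'
from place import *
plan(pl(.069,.025,.125),pl(.069,.025,.0315))
E
```

```text
t 30.52 p [ 0.4194 -0.199   0.2177] rpy [-179.9    8.     3.2] F [ 0.3 -0.6 -0.2] w 0.0427 j6 -31.3
lin [ 224.1 -253.9   31.2] turn [-0.1 -0.   0. ] j6~ 3.0
lin [ 224.1 -253.8  124.7] turn [-0.1 -0.   0. ] j6~ 3.0
```

```bash
python3 -m creep '{"fingers":[0,0,0,0,0,0,0,0,0,0],"linear":[[224,-254,0],[224,-254,0],[224,-254,0],[224,-254,0],[224,-254,0],[224,-254,31],[224,-254,80],[224,-254,110],[224,-254,110],[224,-254,110]],"turn":[[0,0,0],[0,0,0],[0,0,0],[0,0,0],[0,0,0],[0,0,0],[0,0,0],[0,0,0],[0,0,0],[0,0,0]]}'; python3 - <<'E'
from place import *
plan(pl(.069,.025,.125),pl(.069,.025,.0315))
E
python3 - <<'E'
from fitp import *
shot("top");shot("side")
crop("side",240,140,340,230,6,"p5.png")
E
```

```text
time: 31.78
eef_pos: [0.6126, 0.0656, 0.0803]
orientation: [-179.9, 7.8, 3.1]
force: [0.7, 0.1, 1.6]
width: 0.0427
t 31.77 p [0.6126 0.0656 0.0803] rpy [-179.9    7.8    3.1] F [0.7 0.1 1.6] w 0.0427 j6 -0.4
lin [ -0.3  -0.6 -76.4] turn [-0.1 -0.2 -0. ] j6~ 3.0
lin [-0.6 -0.5 17.1] turn [-0.1 -0.2 -0. ] j6~ 3.0
```

View pics/p5.png

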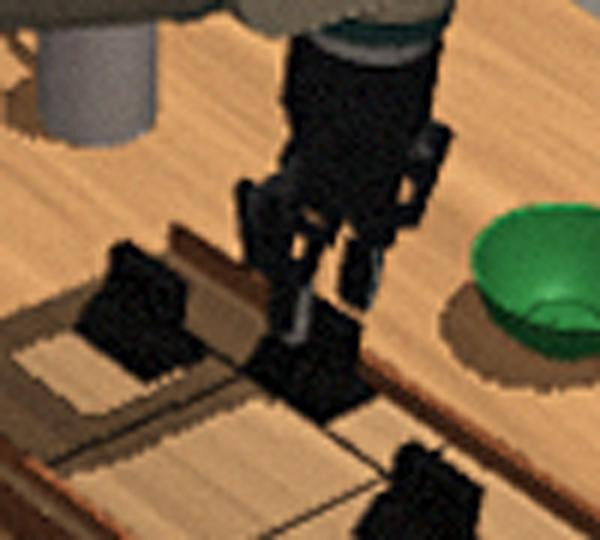

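```bash
python3 -m creep '{"fingers":[0,0,0,-1,-1,-1,-1,-1,-1],"linear":[[0,0,10],[0,0,16],[0,0,16],[0,0,16],[0,0,16],[0,0,16],[0,0,16],[0,0,16],[0,0,16]],"turn":[[0,0,0],[0,0,0],[0,0,0],[0,0,0],[0,0,0],[0,0,0],[0,0,0],[0,0,0],[0,0,0]]}'; python3 - <<'E'
from place import *
plan(pl(.069,.025,.0315),pl(.021,0,.06),pl(.021,0,.0315))
E
python3 - <<'E'
from fitp import *
shot("top");shot("side")
crop("side",240,140,340,230,6,"p5.png")
E
```

```text
time: 33.0
eef_pos: [0.6097, 0.0652, 0.0632]
orientation: [-179.9, 7.9, 3.1]
force: [1.5, -0.3, 3.6]
width: 0.0132
t 33.0 p [0.6097 0.0652 0.0632] rpy [-179.9    7.9    3.1] F [ 1.5 -0.3  3.6] w 0.0132 j6 -0.4
lin [-0.1 -0.7 -0.2] turn [-0.1 -0.1 -0.1] j6~ 3.0
lin [-48.5  24.3 -28.9] turn [-0.1 -0.1 -0.1] j6~ 1.0
lin [-48.5  24.3  -0.4] turn [-0.1 -0.1 -0.1] j6~ 1.0
```

View pics/p5.png

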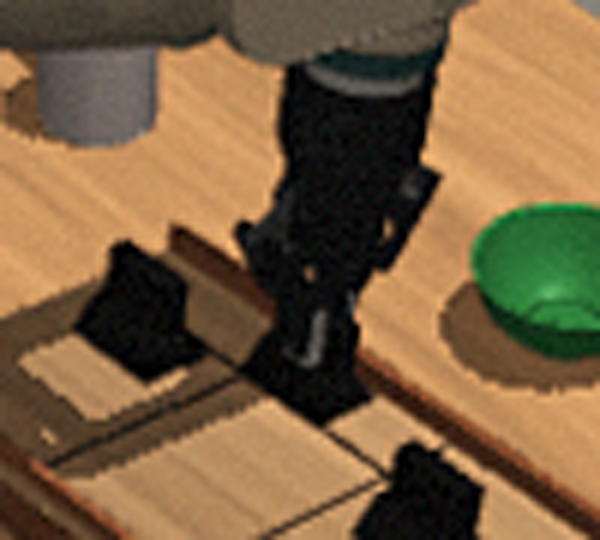

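```bash
python3 -m creep '{"fingers":[-1,-1,-1,-1,-1,-1,-1],"linear":[[0,0,-25],[-25,12,-28],[-48,24,-28],[-48,24,-15],[-48,24,-4],[-48,24,-2],[-48,24,-2]],"turn":[[0,0,0],[0,0,0],[0,0,0],[0,0,0],[0,0,0],[0,0,0],[0,0,0]]}'; python3 - <<'E'
from place import *
plan(pl(.021,0,.0315))
E
```

```text
time: 33.98
eef_pos: [0.5635, 0.039, 0.0707]
orientation: [-179.9, 8.0, 3.1]
force: [0.1, 0.6, -1.1]
width: 0.0131
t 33.98 p [0.5635 0.039  0.0707] rpy [-179.9    8.     3.1] F [ 0.1  0.6 -1.1] w 0.0131 j6 -2.7
lin [-0.4  0.6  0.5] turn [-0.1 -0.  -0. ] j6~ 1.0
```

```bash
python3 -m creep '{"fingers":[-1,-1,-1,-1],"linear":[[0,0.6,1],[0,0.6,1.5],[0,0.6,1.5],[0,0.6,1.5]],"turn":[[0,0,0],[0,0,0],[0,0,0],[0,0,0]]}'; python3 -m creep '{"fingers":[-0.3,0,0,0,0,0,0,0],"linear":[[0,0,0],[0,0,0],[0,0,-1],[0,0,-1],[0,0,-50],[0,0,-100],[0,0,-120],[0,0,-120]],"turn":[[0,0,0],[0,0,0],[0,0,0],[0,0,0],[0,0,0],[0,0,0],[0,0,0],[0,0,0]]}'; python3 - <<'E'
from h import *
shot("top");shot("side")
np.set_printoptions(precision=4,suppress=True)
for m in ctrl.find_in("side","tin1"): print("s",m["score"],m["extent"])
for m in ctrl.find_in("top","tin1"): print("t",m["score"],m["extent"],at("top",m["extent"][:2],.040))
for m in ctrl.outline_of("top","rack"): 
    print(m["score"],m["extent"]); ys,xs=np.nonzero(m["mask"]); print(cv2.minAreaRect(np.c_[xs,ys].astype(np.float32)))
crop("side",170,150,220,215,9,"r1.png"); crop("top",120,190,215,280,7,"r2.png")
E
```

```text
time: 34.48
eef_pos: [0.5634, 0.0381, 0.07]
orientation: [-179.9, 7.9, 3.1]
force: [0.1, 1.0, -1.1]
width: 0.0131
time: 35.48
eef_pos: [0.5808, 0.0389, 0.1905]
orientation: [-179.9, 7.7, 3.1]
force: [-0.4, -0.1, -1.2]
width: 0.0426
s 0.76 [130.3, 188.5, 16.2, 22.8]
s 0.71 [191.6, 190.8, 19.1, 15.7]
s 0.7 [197.2, 178.6, 21.0, 8.1]
s 0.57 [153.0, 205.8, 19.6, 14.7]
s 0.49 [199.2, 164.8, 20.3, 10.3]
t 0.95 [164.9, 235.8, 30.8, 20.9] [0.4392 0.3603 0.04  ]
t 0.86 [134.1, 303.6, 26.1, 22.4] [0.2531 0.4475 0.04  ]
t 0.66 [183.1, 250.1, 27.2, 26.5] [0.3979 0.3097 0.04  ]
t 0.61 [146.8, 222.6, 24.9, 25.7] [0.4775 0.411  0.04  ]
t 0.57 [172.7, 296.6, 24.2, 31.6] [0.2697 0.34   0.04  ]
0.69 [170.2, 236.8, 75.2, 68.6]
((167.87118530273438, 235.52989196777344), (73.7376708984375, 29.7429256439209), 38.290164947509766)
```

View pics/r1.png

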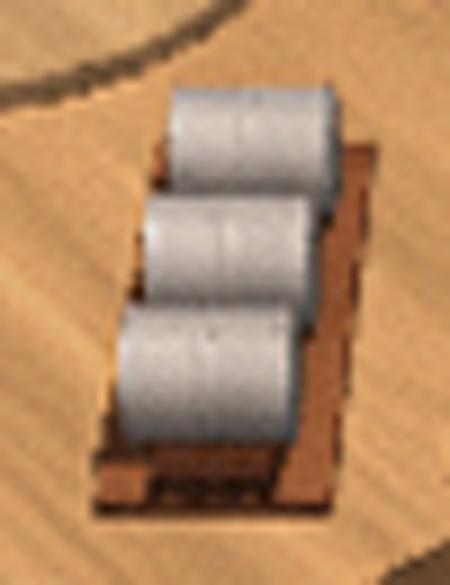

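View pics/r2.png

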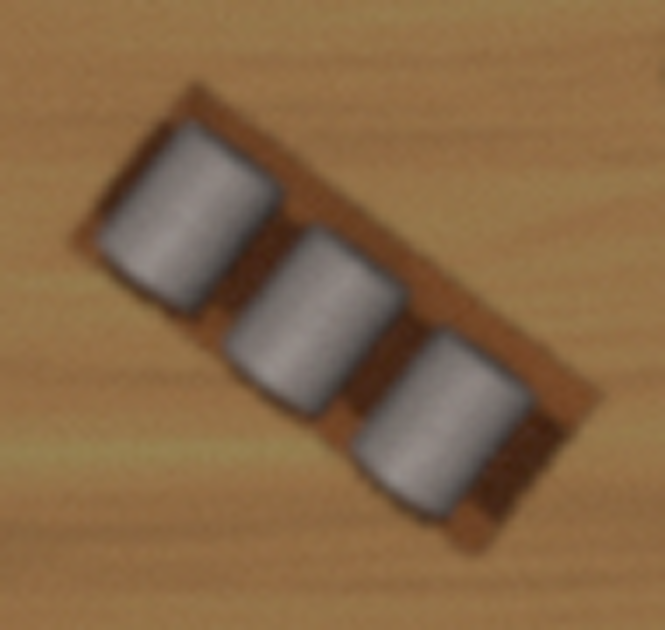

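```bash
cat > tins.py <<'E'
from fit import *
from h import _c
t=np.linspace(0,2*np.pi,48,endpoint=False)
TIN=[np.array([(.025*np.cos(a),y,.025*np.sin(a)) for a in t for y in(-.03,.03)])]
def gray(n,f):
    hsv=cv2.cvtColor(f,cv2.COLOR_RGB2HSV).astype(int)
    m=((hsv[...,1]<75)&(hsv[...,2]>60)).astype(np.uint8)
    k,l,st,ce=cv2.connectedComponentsWithStats(m,connectivity=4)
    h=np.array(m.shape[::-1])/2
    i=1+np.argmin([np.linalg.norm(c-h)-(a>60)*100 for c,a in zip(ce[1:],st[1:,4])])
    return (l==i).astype(float)
def alltins(ps,z=.033,cams=("top",)):
    r=[]
    for p in ps:
        q,f,a=fitsil(TIN,p,gray,z,cams,pad=18); r.append(q); print(np.round(q,4),np.degrees(q[2]).round(1),round(f,1),a)
    return r
if __name__=="__main__":
    shot("top");shot("side")
    ps=[(.4775,.411,-.66),(.441,.362,-.66),(.396,.311,-.66)]
    a=alltins(ps); 
    from ov import ov
    import ov as o; o.ov(TIN,a,"ovt.png",.033)
E
python3 tins.py
```

```text
[0.4837 0.4137 0.926 ] 53.1 32.1 [np.float64(394.0)]
[ 0.4407  0.3631 -2.2289] -127.7 31.6 [np.float64(393.0)]
[ 0.3986  0.3122 -2.2299] -127.8 34.7 [np.float64(390.0)]
```

View pics/ovt.png

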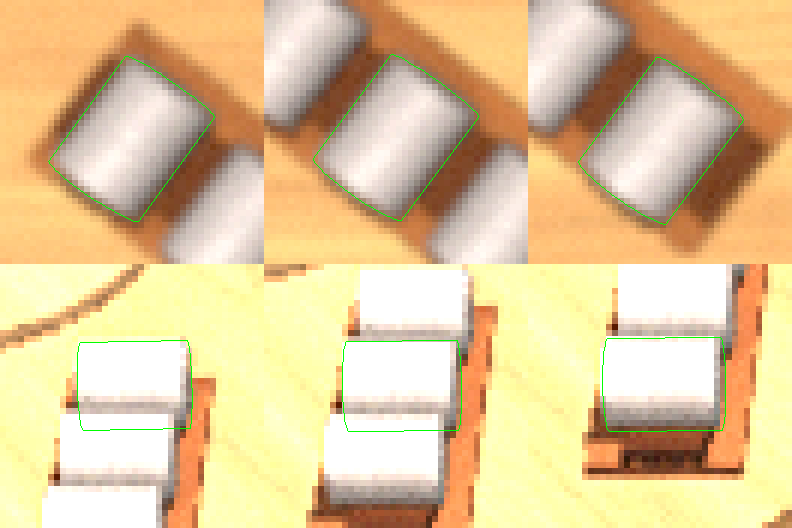

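```bash
python3 plan.py "(.3986,.3122,.16,-39),(.3986,.3122,.025,-39)"
```

```text
t 35.83 p [0.5795 0.0389 0.1876] rpy [-179.9    8.1    3.1] F [-0.4 -0.2 -0.1] w 0.0426 j6 -2.8
lin [-160.4 -282.6   50.9] turn [ 2.9  7.7 42. ] j6~ 77.0
lin [-141.4 -282.5  184.6] turn [ 2.9  7.7 42. ] j6~ 77.0
```

```bash
python3 -m creep '{"fingers":[1,1,1,1,1,1,1,1,1],"linear":[[-160,-283,25],[-160,-283,25],[-160,-283,25],[-160,-283,25],[-160,-283,25],[-160,-283,25],[-160,-283,51],[-160,-283,51],[-160,-283,51]],"turn":[[3,8,42],[3,8,42],[3,8,42],[3,8,42],[3,8,42],[3,8,42],[3,8,42],[3,8,42],[3,8,42]]}'; python3 plan.py "(.3986,.3122,.1,-39),(.3986,.3122,.025,-39)";python3 - <<'E'
from fitp import *
shot("top");shot("side")
for v in(.106,0.,-.106):
  for c in(("top",),("side",),("top","side")):
    try: print(fitplaced(v,c))
    except Exception as e: print(v,c,"occl")
crop("side",210,160,390,275,4,"p3.png"); crop("top",210,150,400,250,4,"p4.png")
E
```

```text
time: 36.95
eef_pos: [0.3998, 0.3124, 0.1613]
orientation: [-179.7, -0.3, -39.0]
force: [0.0, -0.2, 0.8]
width: 0.0853
t 36.95 p [0.3998 0.3124 0.1613] rpy [-179.7   -0.3  -39. ] F [ 0.  -0.2  0.8] w 0.0853 j6 73.0
lin [-1.1  1.3 61.3] turn [-0.3 -0.3 -0. ] j6~ 77.0
lin [ -1.6   1.6 136.3] turn [-0.3 -0.3 -0. ] j6~ 77.0
('u,v mm', np.float64(21.501692604170927), np.float64(104.48178402623869), 'dyaw', np.float64(0.09409167618443806), np.float64(76.43137254901961), np.float64(272.73333333333335))
('u,v mm', np.float64(23.542934348535617), np.float64(108.48337991268043), 'dyaw', np.float64(-0.05660416977377568), np.float64(45.49607843137255), np.float64(284.43333333333334))
('u,v mm', np.float64(22.651610607641793), np.float64(106.8355747721883), 'dyaw', np.float64(-0.030885204819285587), np.float64(127.38235294117648), np.float64(272.73333333333335))
('u,v mm', np.float64(22.666666666666668), np.float64(1.8888888888888888), 'dyaw', np.float64(0.02833333333333334), np.float64(76.82745098039216), np.float64(270.2))
('u,v mm', np.float64(23.226990975775724), np.float64(5.477784540649637), 'dyaw', np.float64(-0.08046624956281347), np.float64(47.97843137254902), np.float64(311.23333333333335))
('u,v mm', np.float64(22.82171845683334), np.float64(3.9952780460269244), 'dyaw', np.float64(-0.019061965114182195), np.float64(127.40980392156864), np.float64(270.2))
('u,v mm', np.float64(21.634316415180614), np.float64(-105.23948331047096), 'dyaw', np.float64(-0.01887802926383174), np.float64(75.95686274509805), np.float64(274.46666666666664))
('u,v mm', np.float64(23.386469122504757), np.float64(-103.00577999071248), 'dyaw', np.float64(-0.0489261899535237), np.float64(50.068627450980394), np.float64(343.29999999999995))
('u,v mm', np.float64(23.432356136696534), np.float64(-104.14537667471802), 'dyaw', np.float64(-0.03733367205953945), np.float64(128.33529411764704), np.float64(274.46666666666664))
```

View pics/p4.png

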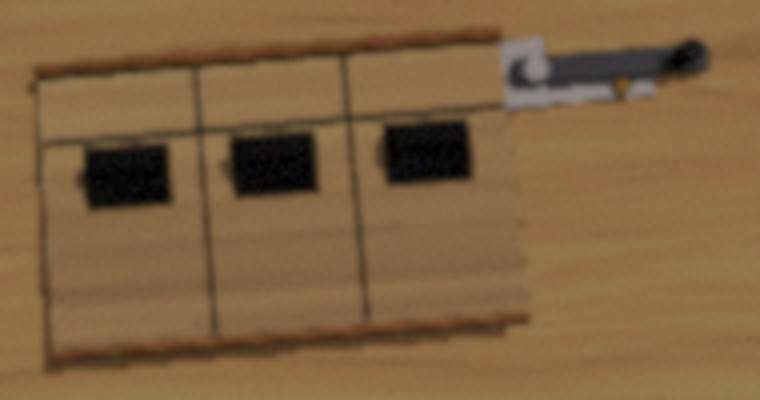

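View pics/p3.png

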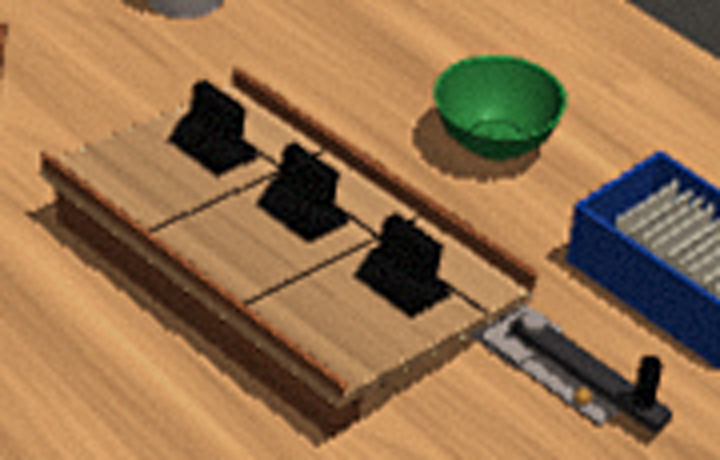

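All three chocks are just behind the line and centred; leg seated with knob at (372,254). Now tin C.

```bash
python3 -m creep '{"fingers":[1,1,1,1,1,1,-1,-1,-1,-1],"linear":[[-1,1,60],[-1,1,100],[-1,1,130],[-1,1,136],[-1,1,136],[-1,1,136],[-1,1,136],[-1,1,136],[-1,1,136],[-1,1,136]],"turn":[[0,0,0],[0,0,0],[0,0,0],[0,0,0],[0,0,0],[0,0,0],[0,0,0],[0,0,0],[0,0,0],[0,0,0]]}';python3 -m creep '{"fingers":[-1,-1],"linear":[[0,0,0],[0,0,0]],"turn":[[0,0,0],[0,0,0]]}'
cat > ptin.py <<'E'
import sys
from place import *
# v lane, dzg = tin centre height above TCP at grasp (m)
def pt(v,dzg,up=0,uc=.022):
    u=uc-.0365; 
    n=rz(rp[2])@np.array([np.sin(.14),0,np.cos(.14)])
    q=R3(rp,u-.025*np.sin(.14),v)  # u is axis position level; foot point
    foot=R3(rp,u-.025*np.sin(.14),v); c=foot+n*.025
    return (c[0],c[1],c[2]-dzg+.0008+up,np.degrees(rp[2])-90)
if __name__=="__main__":
    v,d=float(sys.argv[1]),float(sys.argv[2])
    plan(pt(v,d,.12),pt(v,d,.03),pt(v,d))
E
python3 ptin.py -.106 .008
```

```text
time: 38.3
eef_pos: [0.3996, 0.313, 0.0259]
orientation: [-179.6, -0.3, -39.0]
force: [-0.2, 0.1, 6.1]
width: 0.0593
time: 38.55
eef_pos: [0.3996, 0.313, 0.0259]
orientation: [-179.6, -0.3, -39.0]
force: [-0.7, -0.3, 6.3]
width: 0.0593
t 38.55 p [0.3996 0.313  0.0259] rpy [-179.6   -0.3  -39. ] F [-0.7 -0.3  6.3] w 0.0593 j6 73.1
lin [ 342.3  214.9 -155.7] turn [-0.5 -0.1 47.9] j6~ 79.0
lin [341.8 215.5 -65.7] turn [-0.5 -0.1 47.9] j6~ 79.0
lin [341.6 215.7 -35.7] turn [-0.5 -0.1 47.9] j6~ 79.0
```

```bash
python3 -m creep '{"fingers":[-1,-1,-1,-1,-1,-1,-1,-1,-1,-1],"linear":[[0,0,-60],[0,0,-110],[0,0,-156],[342,215,-156],[342,215,-156],[342,215,-156],[342,215,-156],[342,215,-156],[342,215,-156],[342,215,-156]],"turn":[[0,0,0],[0,0,0],[0,0,0],[0,0,48],[0,0,48],[0,0,48],[0,0,48],[0,0,48],[0,0,48],[0,0,48]]}';python3 -m creep '{"fingers":[-1,-1,-1,-1],"linear":[[0,0,0],[0,0,0],[0,0,0],[0,0,0]],"turn":[[0,0,0],[0,0,0],[0,0,0],[0,0,0]]}'; python3 ptin.py -.106 .0071
```

```text
time: 39.8
eef_pos: [0.5285, -0.0729, 0.1808]
orientation: [-179.7, -0.0, -87.2]
force: [0.6, 0.4, -1.6]
width: 0.059
time: 40.3
eef_pos: [0.5284, -0.069, 0.1816]
orientation: [-179.6, -0.0, -86.9]
force: [-0.3, 0.9, -1.9]
width: 0.0591
t 40.3 p [ 0.5284 -0.069   0.1816] rpy [-179.6   -0.   -86.9] F [-0.3  0.9 -1.9] w 0.0591 j6 75.4
lin [ 0.8 -0.7 -1.4] turn [-0.4 -0.  -0.1] j6~ 79.0
lin [ 0.8 -0.1 88.6] turn [-0.4 -0.  -0.1] j6~ 79.0
lin [  0.8   0.2 118.6] turn [-0.4 -0.  -0.1] j6~ 79.0
```

```bash
python3 -m creep '{"fingers":[-1,-1,-1,-1,-1,-1],"linear":[[1,0,50],[1,0,95],[1,0,112],[1,0,116],[1,0,116],[1,0,116]],"turn":[[0,0,0],[0,0,0],[0,0,0],[0,0,0],[0,0,0],[0,0,0]]}'; python3 ptin.py -.106 .0071;  python3 - <<'E'
from fitp import *
shot("top");shot("side")
crop("side",260,150,380,260,6,"t1.png")
E
```

```text
time: 41.05
eef_pos: [0.5304, -0.071, 0.0674]
orientation: [-179.4, -0.1, -87.0]
force: [0.5, -0.5, -1.5]
width: 0.0593
t 41.05 p [ 0.5304 -0.071   0.0674] rpy [-179.4   -0.1  -87. ] F [ 0.5 -0.5 -1.5] w 0.0593 j6 75.3
lin [  -1.3    0.  -115.6] turn [-0.6 -0.1 -0.1] j6~ 79.0
lin [ -1.4   0.9 -25.6] turn [-0.6 -0.1 -0.1] j6~ 79.0
lin [-1.4  1.2  4.4] turn [-0.6 -0.1 -0.1] j6~ 79.0
```

View pics/t1.png

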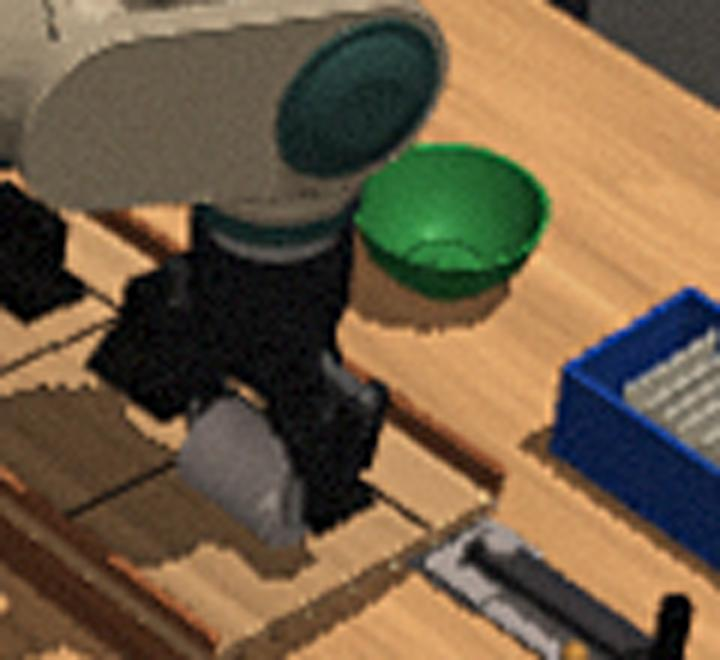

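```bash
python3 -m creep '{"fingers":[-1,-1,-1,-1],"linear":[[-1,1,2],[-1,1,3.5],[-1,1,3.5],[-1,1,3.5]],"turn":[[0,0,0],[0,0,0],[0,0,0],[0,0,0]]}'; python3 ptin.py -.106 .0071
```

```text
time: 41.65
eef_pos: [0.5286, -0.0698, 0.0626]
orientation: [-179.6, -0.0, -87.0]
force: [-1.6, 0.7, 3.8]
width: 0.0596
t 41.65 p [ 0.5286 -0.0698  0.0626] rpy [-179.6   -0.   -87. ] F [-1.6  0.7  3.8] w 0.0596 j6 75.4
lin [  -0.1   -1.5 -120.4] turn [-0.4 -0.  -0.1] j6~ 79.0
lin [ -0.1  -0.8 -30.4] turn [-0.4 -0.  -0.1] j6~ 79.0
lin [-0.1 -0.5 -0.4] turn [-0.4 -0.  -0.1] j6~ 79.0
```

```bash
python3 -m creep '{"fingers":[0.5,0.75,0.75,0.75,0.75,0.75,0.75,0.75],"linear":[[0,0,0],[0,0,0],[0,0,0],[0,0,0],[0,0,-30],[0,0,-80],[0,0,-120],[0,0,-120]],"turn":[[0,0,0],[0,0,0],[0,0,0],[0,0,0],[0,0,0],[0,0,0],[0,0,0],[0,0,0]]}'; python3 - <<'E'
from fitp import *
shot("top");shot("side")
crop("side",230,160,380,270,5,"t1.png");crop("top",210,150,350,250,5,"t2.png")
E
python3 plan.py "(.4407,.3631,.17,-39),(.4407,.3631,.025,-39)"
```

```text
time: 42.65
eef_pos: [0.5291, -0.0702, 0.1861]
orientation: [-179.2, -0.1, -87.0]
force: [-0.9, -0.4, -0.0]
width: 0.0747
t 42.75 p [ 0.5273 -0.0699  0.1816] rpy [-179.6   -0.   -87. ] F [-0.2  0.6 -1. ] w 0.0747 j6 75.4
lin [-436.9   63.8   11.2] turn [ -0.4  -0.2 -48. ] j6~ 78.0
lin [-436.9   64.8  156.2] turn [ -0.4  -0.2 -48. ] j6~ 78.0
```

View pics/t1.png

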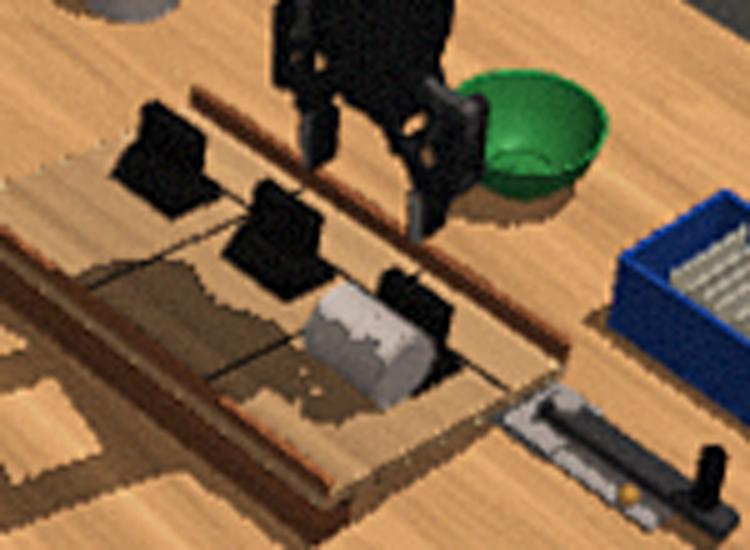

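View pics/t2.png

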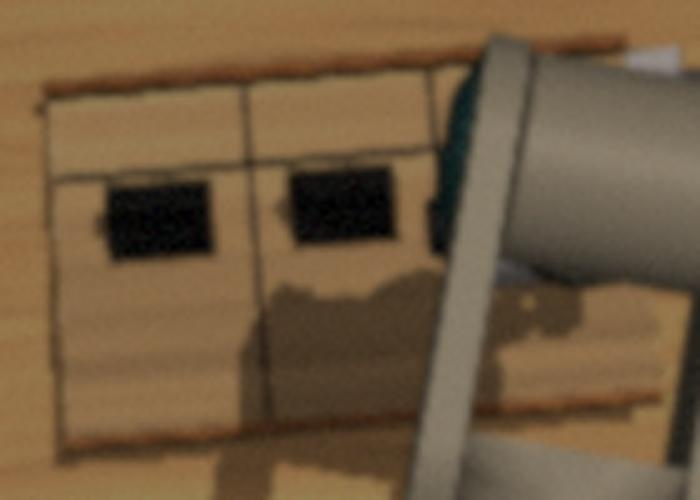

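The right-lane tin lies against its chock (side px ~(303,228)). Next, tin B.

```bash
python3 -m creep '{"fingers":[1,1,1,1,1,1,1,1,1,1],"linear":[[-437,64,0],[-437,64,0],[-437,64,0],[-437,64,0],[-437,64,0],[-437,64,0],[-437,64,11],[-437,64,11],[-437,64,11],[-437,64,11]],"turn":[[0,0,-48],[0,0,-48],[0,0,-48],[0,0,-48],[0,0,-48],[0,0,-48],[0,0,-48],[0,0,-48],[0,0,-48],[0,0,-48]]}'; python3 -m creep '{"fingers":[1],"linear":[[0,0,0]],"turn":[[0,0,0]]}'; python3 plan.py "(.4407,.3631,.1,-39),(.4407,.3631,.025,-39)"; python3 - <<'E'
from tins import *
shot("side"); shot("top"); crop("side",150,120,260,225,6,"r1.png");  crop("side",230,160,380,270,5,"t1.png")
E
```

```text
time: 44.0
eef_pos: [0.4411, 0.3618, 0.1702]
orientation: [-179.8, -0.3, -39.1]
force: [0.6, 0.2, 0.5]
width: 0.0854
time: 44.12
eef_pos: [0.4413, 0.362, 0.1707]
orientation: [-179.7, -0.3, -39.1]
force: [0.2, 1.2, -0.3]
width: 0.0855
t 44.12 p [0.4413 0.362  0.1707] rpy [-179.7   -0.3  -39.1] F [ 0.2  1.2 -0.3] w 0.0855 j6 74.9
lin [-1.5 -0.1 70.7] turn [-0.3 -0.3 -0.1] j6~ 78.0
lin [ -1.9   0.2 145.7] turn [-0.3 -0.3 -0.1] j6~ 78.0
```

View pics/r1.png

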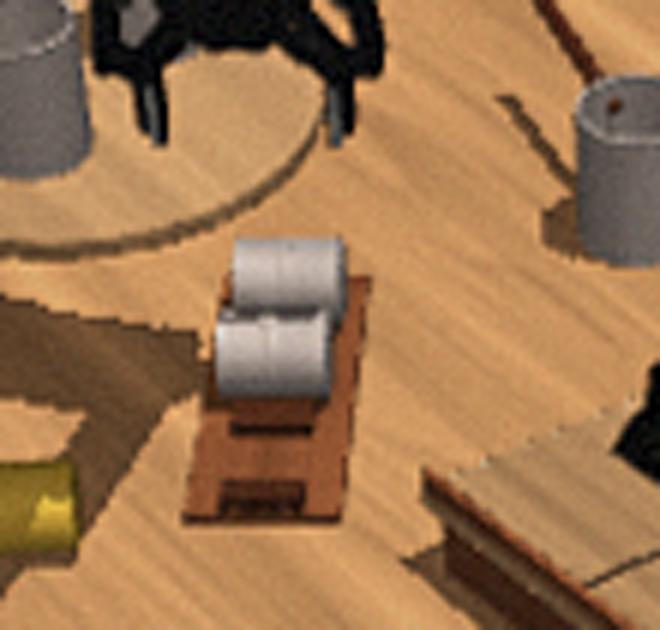

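View pics/t1.png

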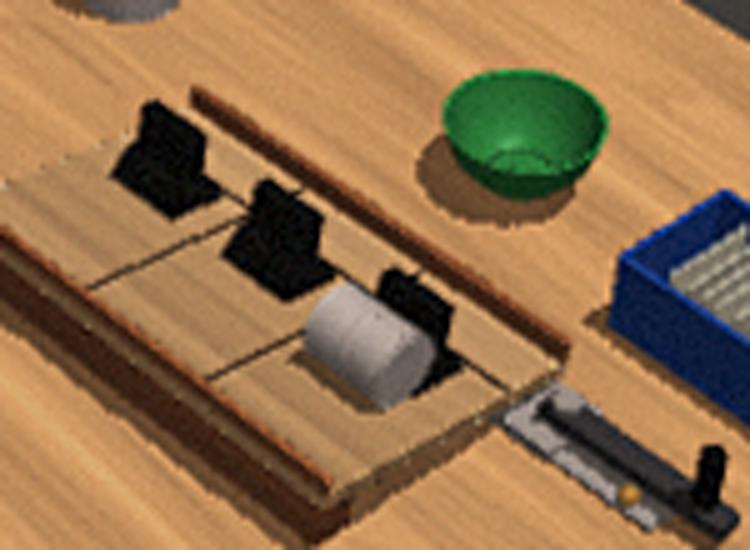

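Tin still parked; two tins left in the rack at side px (196,180), (198,167). Descend on B.

```bash
python3 -m creep '{"fingers":[1,1,1,1,1,1,-1,-1,-1,-1],"linear":[[-1,0,60],[-1,0,110],[-1,0,140],[-1,0,146],[-1,0,146],[-1,0,146],[-1,0,146],[-1,0,146],[-1,0,146],[-1,0,146]],"turn":[[0,0,0],[0,0,0],[0,0,0],[0,0,0],[0,0,0],[0,0,0],[0,0,0],[0,0,0],[0,0,0],[0,0,0]]}';python3 -m creep '{"fingers":[-1,-1],"linear":[[0,0,0],[0,0,0]],"turn":[[0,0,0],[0,0,0]]}'; python3 ptin.py 0 .0077
```

```text
time: 45.48
eef_pos: [0.4415, 0.3643, 0.0258]
orientation: [-179.6, -0.3, -39.0]
force: [-0.8, -0.4, 6.2]
width: 0.0591
time: 45.72
eef_pos: [0.4415, 0.3643, 0.0258]
orientation: [-179.6, -0.3, -39.0]
force: [-0.5, -1.2, 6.1]
width: 0.0592
t 45.73 p [0.4415 0.3643 0.0258] rpy [-179.6   -0.3  -39. ] F [-0.5 -1.2  6.1] w 0.0592 j6 75.0
lin [ 270.9  202.6 -156.4] turn [-0.5 -0.1 47.9] j6~ 91.0
lin [270.4 203.2 -66.4] turn [-0.5 -0.1 47.9] j6~ 91.0
lin [270.2 203.4 -36.4] turn [-0.5 -0.1 47.9] j6~ 91.0
```

```bash
python3 -m creep '{"fingers":[-1,-1,-1,-1,-1,-1,-1,-1,-1,-1],"linear":[[0,0,-60],[0,0,-110],[0,0,-156],[271,203,-156],[271,203,-156],[271,203,-156],[271,203,-156],[271,203,-156],[271,203,-156],[271,203,-156]],"turn":[[0,0,0],[0,0,0],[0,0,0],[0,0,48],[0,0,48],[0,0,48],[0,0,48],[0,0,48],[0,0,48],[0,0,48]]}';python3 -m creep '{"fingers":[-1,-1,-1],"linear":[[0,0,0],[0,0,0],[0,0,0]],"turn":[[0,0,0],[0,0,0],[0,0,0]]}'; python3 ptin.py 0.002 .0072
```

```text
time: 46.98
eef_pos: [0.5227, 0.0338, 0.1804]
orientation: [-179.7, -0.0, -87.2]
force: [1.1, 0.1, -0.5]
width: 0.0591
time: 47.35
eef_pos: [0.5226, 0.0363, 0.181]
orientation: [-179.6, -0.0, -86.9]
force: [-0.3, -0.4, -1.4]
width: 0.0594
t 47.35 p [0.5226 0.0363 0.181 ] rpy [-179.6   -0.   -86.9] F [-0.3 -0.4 -1.4] w 0.0594 j6 86.8
lin [-1.8 -0.7 -1.9] turn [-0.4 -0.  -0.1] j6~ 91.0
lin [-1.8 -0.  88.1] turn [-0.4 -0.  -0.1] j6~ 91.0
lin [ -1.8   0.2 118.1] turn [-0.4 -0.  -0.1] j6~ 91.0
```

```bash
python3 -m creep '{"fingers":[-1,-1,-1,-1,-1,-1],"linear":[[-1,0,50],[-1,0,95],[-1,0,112],[-1,0,115],[-1,0,115],[-1,0,115]],"turn":[[0,0,0],[0,0,0],[0,0,0],[0,0,0],[0,0,0],[0,0,0]]}'; python3 -m creep '{"fingers":[-1,-1],"linear":[[0,0,0],[0,0,0]],"turn":[[0,0,0],[0,0,0]]}'; python3 ptin.py 0.002 .0072
```

```text
time: 48.1
eef_pos: [0.5245, 0.0365, 0.0678]
orientation: [-179.4, -0.0, -87.0]
force: [0.4, 0.6, -1.5]
width: 0.0594
time: 48.35
eef_pos: [0.5237, 0.0365, 0.0664]
orientation: [-179.6, -0.0, -87.0]
force: [0.1, -0.7, -1.5]
width: 0.0591
t 48.35 p [0.5237 0.0365 0.0664] rpy [-179.6   -0.   -87. ] F [ 0.1 -0.7 -1.5] w 0.0591 j6 86.9
lin [  -1.7   -0.5 -116.5] turn [-0.4 -0.  -0.1] j6~ 91.0
lin [ -1.7   0.2 -26.5] turn [-0.4 -0.  -0.1] j6~ 91.0
lin [-1.7  0.5  3.5] turn [-0.4 -0.  -0.1] j6~ 91.0
```

```bash
python3 -m creep '{"fingers":[-1,-1,-1,-1],"linear":[[-2,0.5,2],[-2,0.5,3.5],[-2,0.5,3.5],[-2,0.5,3.5]],"turn":[[0,0,0],[0,0,0],[0,0,0],[0,0,0]]}'; python3 ptin.py .002 .0072
```

```text
time: 48.85
eef_pos: [0.5229, 0.0385, 0.0625]
orientation: [-179.6, 0.0, -87.0]
force: [0.1, 0.1, -0.5]
width: 0.0594
t 48.85 p [0.5229 0.0385 0.0625] rpy [-179.6    0.   -87. ] F [ 0.1  0.1 -0.5] w 0.0594 j6 87.1
lin [   0.4   -1.  -120.4] turn [-0.4  0.  -0.1] j6~ 91.0
lin [  0.4  -0.4 -30.4] turn [-0.4  0.  -0.1] j6~ 91.0
lin [ 0.4 -0.2 -0.4] turn [-0.4  0.  -0.1] j6~ 91.0
```

```bash
python3 -m creep '{"fingers":[-1,-1],"linear":[[0,0,0.8],[0,0,0.8]],"turn":[[0,0,0],[0,0,0]]}';python3 -m creep '{"fingers":[0.5,0.75,0.75,0.75,0.75,0.75,0.75,0.75],"linear":[[0,0,0],[0,0,0],[0,0,0],[0,0,0],[0,0,-30],[0,0,-80],[0,0,-120],[0,0,-120]],"turn":[[0,0,0],[0,0,0],[0,0,0],[0,0,0],[0,0,0],[0,0,0],[0,0,0],[0,0,0]]}';  python3 plan.py "(.4830,.4137,.17,-39),(.4830,.4137,.025,-39)"
```

```text
time: 49.1
eef_pos: [0.5233, 0.0385, 0.0624]
orientation: [-179.5, -0.0, -87.0]
force: [-1.5, 0.9, 5.2]
width: 0.0594
time: 50.1
eef_pos: [0.5237, 0.0385, 0.1857]
orientation: [-179.2, -0.0, -87.0]
force: [-0.2, -0.3, 0.2]
width: 0.0749
t 50.1 p [0.5237 0.0385 0.1857] rpy [-179.2   -0.   -87. ] F [-0.2 -0.3  0.2] w 0.0749 j6 87.1
lin [-376.9   21.2   15.3] turn [ -0.8  -0.4 -48. ] j6~ 80.0
lin [-376.9   23.2  160.2] turn [ -0.8  -0.4 -48. ] j6~ 80.0
```

```bash
python3 -m creep '{"fingers":[1,1,1,1,1,1,1,1,1,1],"linear":[[-377,21,0],[-377,21,0],[-377,21,0],[-377,21,0],[-377,21,0],[-377,21,0],[-377,21,12],[-377,21,12],[-377,21,12],[-377,21,12]],"turn":[[0,0,-48],[0,0,-48],[0,0,-48],[0,0,-48],[0,0,-48],[0,0,-48],[0,0,-48],[0,0,-48],[0,0,-48],[0,0,-48]]}'; python3 -m creep '{"fingers":[1],"linear":[[0,0,0]],"turn":[[0,0,0]]}'; python3 plan.py "(.4830,.4137,.1,-39),(.4830,.4137,.025,-39)"; python3 - <<'E'
from tins import *
shot("side"); shot("top"); crop("side",150,110,260,225,6,"r1.png");  crop("side",230,160,380,270,5,"t1.png")
E
```

```text
time: 51.35
eef_pos: [0.482, 0.4128, 0.1702]
orientation: [-179.7, -0.3, -39.1]
force: [0.1, -0.5, 0.6]
width: 0.0854
time: 51.48
eef_pos: [0.4818, 0.4132, 0.1701]
orientation: [-179.7, -0.3, -39.1]
force: [-1.1, 0.3, 0.1]
width: 0.0855
t 51.48 p [0.4818 0.4132 0.1701] rpy [-179.7   -0.3  -39.1] F [-1.1  0.3  0.1] w 0.0855 j6 76.4
lin [ 0.3 -0.7 70.1] turn [-0.3 -0.3 -0.1] j6~ 80.0
lin [-1.000e-01 -3.000e-01  1.451e+02] turn [-0.3 -0.3 -0.1] j6~ 80.0
```

View pics/r1.png

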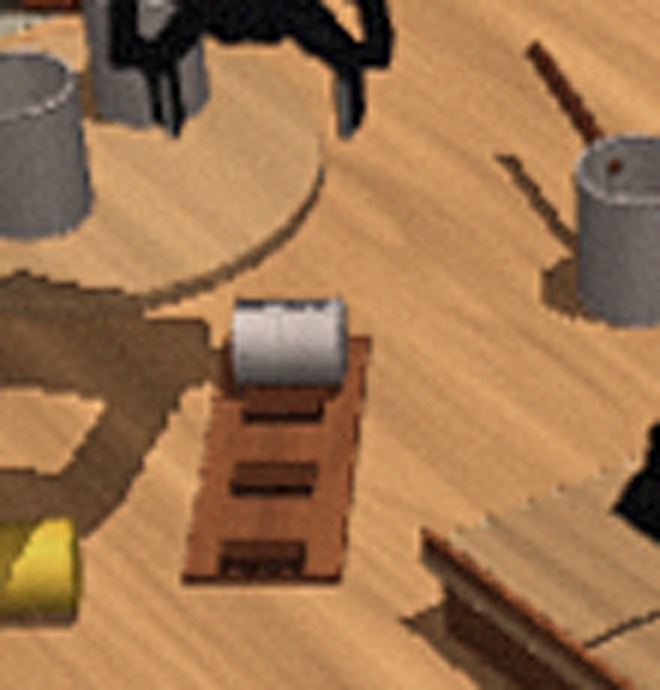

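View pics/t1.png

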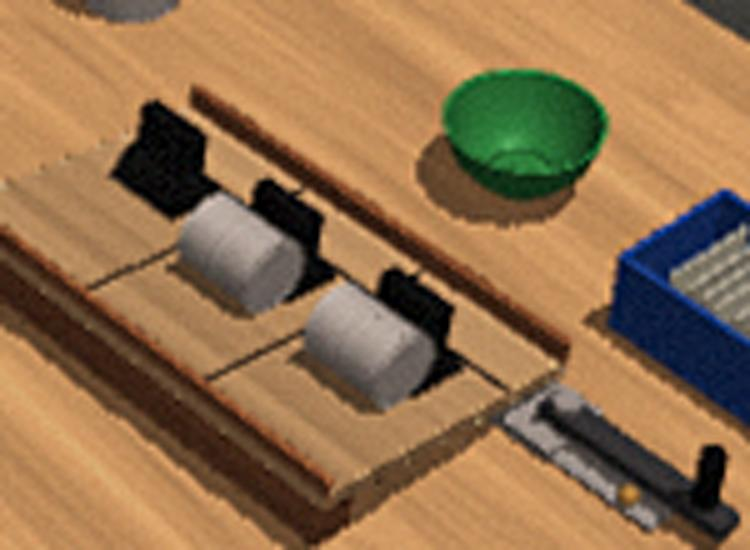

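Two tins parked (side px (278,210), (303,228)); the last is at (198,167) in the rack.

```bash
python3 -m creep '{"fingers":[1,1,1,1,1,1,-1,-1,-1,-1],"linear":[[0,0,60],[0,0,110],[0,0,140],[0,0,145],[0,0,145],[0,0,145],[0,0,145],[0,0,145],[0,0,145],[0,0,145]],"turn":[[0,0,0],[0,0,0],[0,0,0],[0,0,0],[0,0,0],[0,0,0],[0,0,0],[0,0,0],[0,0,0],[0,0,0]]}';python3 -m creep '{"fingers":[-1,-1],"linear":[[0,0,0],[0,0,0]],"turn":[[0,0,0],[0,0,0]]}'; python3 ptin.py .106 .0075
```

```text
time: 52.82
eef_pos: [0.483, 0.4144, 0.0259]
orientation: [-179.6, -0.3, -39.0]
force: [-0.7, -0.5, 5.4]
width: 0.0593
time: 53.08
eef_pos: [0.483, 0.4144, 0.026]
orientation: [-179.6, -0.3, -39.0]
force: [0.4, -0.7, 6.0]
width: 0.0592
t 53.08 p [0.483  0.4144 0.026 ] rpy [-179.6   -0.3  -39. ] F [ 0.4 -0.7  6. ] w 0.0592 j6 76.4
lin [ 199.   189.  -156.8] turn [-0.5 -0.1 47.9] j6~ 102.0
lin [198.5 189.6 -66.8] turn [-0.5 -0.1 47.9] j6~ 102.0
lin [198.4 189.8 -36.8] turn [-0.5 -0.1 47.9] j6~ 102.0
```

```bash
python3 -m creep '{"fingers":[-1,-1,-1,-1,-1,-1,-1,-1,-1,-1],"linear":[[0,0,-60],[0,0,-110],[0,0,-156],[199,189,-156],[199,189,-156],[199,189,-156],[199,189,-156],[199,189,-156],[199,189,-156],[199,189,-156]],"turn":[[0,0,0],[0,0,0],[0,0,0],[0,0,48],[0,0,48],[0,0,48],[0,0,48],[0,0,48],[0,0,48],[0,0,48]]}';python3 -m creep '{"fingers":[-1,-1,-1],"linear":[[0,0,0],[0,0,0],[0,0,0]],"turn":[[0,0,0],[0,0,0],[0,0,0]]}'; python3 ptin.py 0.106 .0070
```

```text
time: 54.32
eef_pos: [0.5168, 0.1424, 0.1804]
orientation: [-179.6, 0.0, -86.9]
force: [0.3, -0.0, -0.8]
width: 0.0591
time: 54.7
eef_pos: [0.517, 0.1422, 0.1806]
orientation: [-179.6, -0.0, -86.9]
force: [0.5, 0.1, -2.4]
width: 0.0591
t 54.7 p [0.517  0.1422 0.1806] rpy [-179.6   -0.   -86.9] F [ 0.5  0.1 -2.4] w 0.0591 j6 98.4
lin [ 0.2 -0.5 -2.5] turn [-0.4 -0.  -0.1] j6~ 102.0
lin [ 0.2  0.1 87.5] turn [-0.4 -0.  -0.1] j6~ 102.0
lin [  0.2   0.4 117.5] turn [-0.4 -0.  -0.1] j6~ 102.0
```

```bash
python3 -m creep '{"fingers":[-1,-1,-1,-1,-1,-1,-1],"linear":[[0,0,50],[0,0,95],[0,0,112],[0,0,115],[0,0,115],[0,0,115],[0,0,115]],"turn":[[0,0,0],[0,0,0],[0,0,0],[0,0,0],[0,0,0],[0,0,0],[0,0,0]]}'; python3 -m creep '{"fingers":[-1],"linear":[[0,0,0]],"turn":[[0,0,0]]}'; python3 ptin.py 0.106 .0070
```

```text
time: 55.58
eef_pos: [0.5184, 0.1419, 0.0668]
orientation: [-179.5, 0.0, -87.0]
force: [-0.6, -0.1, -1.6]
width: 0.0593
time: 55.7
eef_pos: [0.518, 0.1418, 0.0661]
orientation: [-179.6, 0.0, -87.0]
force: [-0.4, -0.1, -1.6]
width: 0.0593
t 55.7 p [0.518  0.1418 0.0661] rpy [-179.6    0.   -87. ] F [-0.4 -0.1 -1.6] w 0.0593 j6 98.4
lin [  -0.2   -0.3 -117. ] turn [-0.4  0.  -0.1] j6~ 102.0
lin [ -0.2   0.4 -27. ] turn [-0.4  0.  -0.1] j6~ 102.0
lin [-0.2  0.6  3. ] turn [-0.4  0.  -0.1] j6~ 102.0
```

```bash
python3 -m creep '{"fingers":[-1,-1,-1,-1],"linear":[[0,0.6,2],[0,0.6,3],[0,0.6,3.5],[0,0.6,3.5]],"turn":[[0,0,0],[0,0,0],[0,0,0],[0,0,0]]}'; python3 ptin.py .106 .007
```

```text
time: 56.2
eef_pos: [0.5174, 0.1417, 0.0624]
orientation: [-179.6, -0.0, -87.0]
force: [-0.2, 0.0, 1.1]
width: 0.059
t 56.2 p [0.5174 0.1417 0.0624] rpy [-179.6   -0.   -87. ] F [-0.2  0.   1.1] w 0.059 j6 98.4
lin [  -0.2   -0.9 -120.7] turn [-0.4 -0.  -0.1] j6~ 102.0
lin [ -0.3  -0.2 -30.7] turn [-0.4 -0.  -0.1] j6~ 102.0
lin [-0.3 -0.  -0.7] turn [-0.4 -0.  -0.1] j6~ 102.0
```

Contact; release, retreat up and away so both cameras see everything.

```bash
python3 -m creep '{"fingers":[0.5,0.75,0.75,0.75,0.75,0.75,0.75,0.75],"linear":[[0,0,0],[0,0,0],[0,0,0],[0,0,0],[0,0,-30],[0,0,-80],[0,0,-140],[0,0,-180]],"turn":[[0,0,0],[0,0,0],[0,0,0],[0,0,0],[0,0,0],[0,0,0],[0,0,0],[0,0,0]]}'; python3 plan.py "(.25,.33,.26,-60)"
```

```text
time: 57.2
eef_pos: [0.5164, 0.1418, 0.2455]
orientation: [-179.4, 0.0, -87.0]
force: [0.0, 0.1, 0.2]
width: 0.0749
t 57.2 p [0.5164 0.1418 0.2455] rpy [-179.4    0.   -87. ] F [0.  0.1 0.2] w 0.0749 j6 98.4
lin [-202.   255.9  -17. ] turn [ -0.6  -0.1 -27. ] j6~ 113.0
```

```bash
python3 -m creep '{"fingers":[0.75,0.75,0.75,0.75,0.75,0.75,0.75,0.75],"linear":[[-202,256,-17],[-202,256,-17],[-202,256,-17],[-202,256,-17],[-202,256,-17],[-202,256,-17],[-202,256,-17],[-202,256,-17]],"turn":[[0,0,-27],[0,0,-27],[0,0,-27],[0,0,-27],[0,0,-27],[0,0,-27],[0,0,-27],[0,0,-27]]}'; python3 now.py 9; python3 - <<'E'
from h import *
shot("side");shot("top");crop("side",210,150,390,280,4,"t1.png");crop("top",200,140,400,260,4,"t2.png")
E
```

```text
time: 58.2
eef_pos: [0.2506, 0.3293, 0.2572]
orientation: [-179.7, -0.2, -60.1]
force: [0.5, -1.3, 0.3]
width: 0.0746
```

View pics/t1.png

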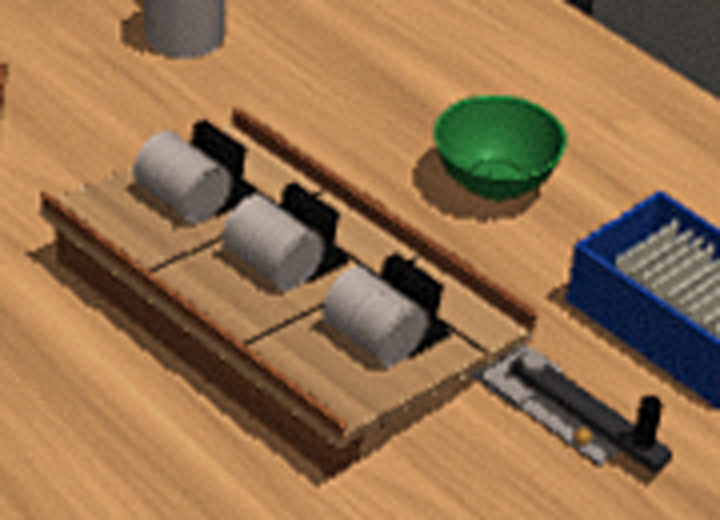

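View pics/t2.png

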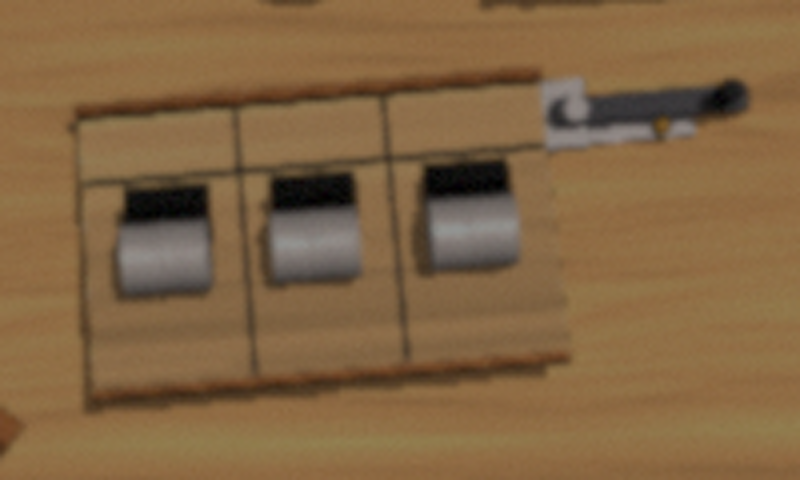

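View pics/top9.png

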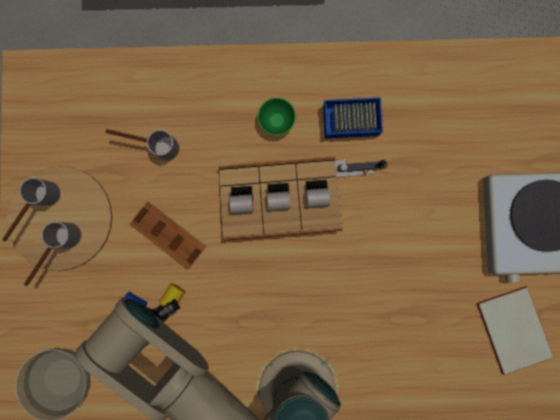

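```bash
python3 - <<'E'
from fit import *
shot("top");rp=np.load("ramp.npy")
k=lambda x,y:((x+.5)/4-.5+200,(y+.5)/4-.5+140)
a=at("top",k(733,97),.065);b=at("top",k(575,107),.03);d=(a-b)[:2]
print(a,b,np.linalg.norm(d),"leg rad",(np.arctan2(d[1],d[0])-(rp[2]-np.pi))%(2*np.pi))
print(ctrl.hand_in())
E
```

```text
[ 0.6235 -0.2541  0.065 ] [ 0.6245 -0.1485  0.03  ] 0.10560836954638757 leg rad 1.506038969947637
the job is handed in; nothing more can be done
None
```

I handed the job in after about 58 s of robot time. The leg is swung out, a chock sits in each of the three lanes, and all three silver tins from the rack are parked against the chocks.

- **Leg:** I swung it out until it met the end stop, with 11 N on the tool. Later pictures show the sprung ball standing behind it. My last angle from the picture was 1.51 rad, only just over the 1.5 rad needed for seated. I trust the stop contact and the ball more than that reading, as a pixel or so moves it several hundredths of a rad.
- **Chocks:** Each was set flat, with its downhill edge about 5 mm behind the start line. The middle chock was knocked over the line partway through, so I re-set it before moving any tin. The fits put all three within about 2 mm along the lane. Across the lane, the two cameras disagree by 2 to 4 mm: the middle chock reads 2 mm off centre in one and 5 mm in the other.
- **Tins:** The last pictures show each tin lying across its lane against the chock and behind the line. The first two had not moved while I worked on the next one. I did not fit the parked tins' positions numerically.
- **Everything else:** The rack is empty. In the last picture the beaker, bowl and card box look unmoved. The yellow and blue look-alikes were partly hidden by the arm there, but I never touched them.

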